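# Empty a tall dip can under the extraction hood

## Task

Pull the hood's red damper grip fully out so that the hood draws. Lay the tall can of degreased bushes down with its open end well over the tray's front edge, under the low lip, and let go with the bushes still inside; then take it again near its tail and tip both bushes out into the tray. Lower the empty can back to lie on the edge to air; do not knock it against the hood or disturb the mug, tape measure and disc.

Things in the scene. Friction and masses are not known exactly. Their poses are not given: they have to be found in the camera images.
- hood: blue bench extraction hood, fixed, 300 mm wide (y): thin side cheeks, a clear canopy open to the front, a box 262 mm high and a hose at the back. Origin on the table under the canopy's middle; x points level into the hood, away from its open front; y to the left seen from the front; z up. The canopy is a flat plate 188 to 200 mm above the table; its lip is at x = -146 mm.
- lip (a point): middle of the hood's front lip, on its underside: 188 mm above the table. Axes as the hood's. The lip's front face is 5 mm nearer the robot.
- tray_edge (a point): middle of the rounded top of the tray's front edge, 88 mm above the table and 18 mm further in than the lip's front face; the edge runs along y, 230 mm long, 6 mm thick. Axes as the hood's. The can can turn on this edge: with its wall on the edge it clears the lip until it points about 50 degrees below level.
- tray_floor (a point): middle of the inner floor of the steel drain tray (230 mm along y, 216 mm along x, walls 85 mm high, fixed inside the hood), 3 mm above the table. Axes as the hood's.
- damper (a joint): damper rod in m: 0 pushed in, 0.06 pulled fully out towards the robot (along the hood's -x). Slides stiffly at about 3 N and stays where it is left.
- damper_grip (a point): middle of the red grip on the front end of the damper rod, 216 mm above the table, in front of the lip, 125 mm left of the hood's middle: a block 26 mm long (x), 16 mm wide (y), 36 mm high. Axes as the hood's.
- can: tall plain aluminium can, 50 x 50 mm square outside, 200 mm high, walls and base 3 mm, open on top, sides alike; 0.28 kg, bushes 0.14 kg each. Origin: middle of its underside; z along it to the mouth, x and y square to its sides. Upright at the start. Laid with its base edge on the table and 30 mm of it past the tray's edge, it points 31 degrees above level and stays.
- can_mouth (a point): middle of the can's open end, 200 mm from its underside. Axes as the can's.
- bush_low: flanged bronze bush, 50 mm long, body 31 mm across, flange 38 mm across at its z = 50 mm end, loose in the can, below the other. Origin: middle of its plain end; z along its axis. The bushes slide out of the can only when it points more than about 35 degrees below level.
- bush_high: the same kind of bush, standing on the other inside the can.
- mug: white mug, 83 mm wide, 86 mm high, standing on the table; bystander. Origin at its underside.
- tape: yellow and black tape measure, 39 x 90 x 64 mm, standing on the table; bystander. Origin at the middle of its underside.
- disc: brown flap disc lying flat, 116 mm across, 18 mm high; bystander. Origin at the middle of its underside.
Mind the look-alikes: they are no part of the job. Leave any pink look-alike of the can alone.

How it is judged:
By the outcome, as a careful person would: the job done as asked, in the order asked, and still so for the second after the job is handed in, with the robot touching nothing.
It also fails if it takes over 72 s, if anything falls off the work surface, if the arm or the gripper's body presses on something with over 40 N, if the wrist force passes 120 N, or if a joint passes its speed limit or range.

## Robot

A 6-joint arm with a two-finger parallel gripper is mounted at the origin on a cart in front of the work surface, level with it; the furniture and walls round the work are solid. World frame = base frame: x ahead of the robot, y to its left, z up, the work surface at z = 0. Lengths are in m, angles in rad, forces in N, time in s.
With the tool pointing down it reaches from about 0.4 to 0.825 m from the base axis. Payload 7 kg.
Tool frame: the origin (TCP) lies midway between the tips of the shut fingers; the grasp point (between the pads) lies hold_point_z behind it (hold_point_z is the distance from the TCP to the grasp point, in m); z points along the fingers, y is the line along which they close (so a half turn about z gives the same grasp; the last joint's range is limited). The gripper opens to 88 mm and grips with 3 to 60 N. Pads are 19 mm wide; open, the fingers measure 130 mm over their backs; the gripper's body (78 mm by 193 mm) begins 47 mm behind the grasp point.
Start: joints at [1.392, 0.359, 0.012, 0, -1.224, -0.288], TCP at [0.304, 0.603, 0.227] pointing down, gripper open.
Joint ranges: [-3.07, 3.07], [-1.43, 2.12], [-1.02, 1.25], [-3.03, 1.67], [-3.05, -0], [-3.03, 3.03]. Speed limits (rad/s): [2.39, 2.39, 3.01, 3.14, 3.14, 3.14].

## Interface

Orientations are given as [roll, pitch, yaw] about the fixed x, y, z axes, in that order (R = Rz(yaw) Ry(pitch) Rx(roll)).
In Python, from station import * gives the robot as it stands.
- The arm moves only by the tool apply_moves, never from a script. Its argument "steps" is a list of rows, each an object with "translation": the shift along the world's x, y, z scaled (see below), a list of three; "rotation": the turn, a rotation vector about the world's x, y, z scaled (see below), a list of three. A call has exactly 10 rows; each row is the pose to reach, as a shift and turn from the pose commanded when the call began; what a row does not reach only later rows make up. The controller multiplies each number of a shift by 250 mm and each number of a turn by 30 degrees. A row lasts 1/12 s, in which the tool goes at most 41.7 mm and 7.16 degrees, less where a joint would pass 70% of its speed; a pose out of reach is approached as far as the arm can. A call with a number of a shift or a turn outside -1 to 1 is refused whole. A call with a gripper value outside its range is refused whole. "jaw" is the closure, from -1 (fully open) to 1 (shut), so that 0 is half open, set as the call begins (left out, the last holds). The fingers move at their own pace and stop on an object; "newtons" is the grip in N (left out, the last holds). Time passes only in rows, so rows that repeat a pose let the fingers close, or fill a call up. It gives the time, the measured TCP pose, the force, the opening and the grip force at its end, in the units of the state.
- get_state(): the state, without advancing time (a new reading comes with each control period).
- grab_frame(name): name is "scene" or "top"; returns the picture (400x640x3 uint8, blue, green, red); there is no depth.
- camera_model(name): a dict with "fx", "fy", "cx", "cy" (pixels), "xyz" and "rotation" of the camera in the world. Camera axes: x right, y down, z forward; pixel columns grow to the right and rows downward; lengths in m; the calibration is good to about 2 mm. A picture is of the moment at which its call begins. camera_model takes no time and is no camera call.
- job_done(): hands the job in; it is judged then, once.
The state is a dict: "t": time; "q": joint angles; "qd": joint speeds; "joint_efforts": joint torques, N m; "eef_pos": TCP position; "ee_rot": TCP orientation; "force": force on the tool from outside, world axes, zero at the start; "moment": the same for the moment, N m; "width": finger opening in m; "gripper_force": force on a finger pad.
Only numpy, scipy, OpenCV 4.12 (cv2) and the standard library are available. Lean on these libraries where they do the work, as an engineer would, in place of code of your own. Each camera call takes 0.05 s, during which the arm holds its last target. There are 200 camera calls.

## Working session

There is one attempt and no reset: what is moved stays moved. The work goes in short steps, Python scripts to look and compute and a tool call to move; the robot and the scene stay as the last step left them, time stands still between calls to the robot, and variables do not carry over. Pictures are saved under pics/ and viewed, at most 10 in all, crops included, and the job is handed in when it is done.

Besides the shell and the picture viewer there is one more tool, called after "Call:" as name([rows], argument=value, ...), one row to a line, values as JSON. apply_moves: Moves the arm, as the interface text tells. Shifts and turns lie within -1 to 1; 1 stands for 250 mm of shift or 30 degrees of turn. Its arguments: {"type":"object","properties":{"steps":{"type":"array"},"jaw":{"type":"number"},"newtons":{"type":"number"}},"required":["steps"]}

```bash
ls; mkdir -p pics; python3 - <<'E'
from station import *
import cv2,numpy as np
for n in ("scene","top"):
    f=grab_frame(n); cv2.imwrite(f"pics/{n}0.png",f)
    m=camera_model(n); print(n,{k:np.round(v,4).tolist() for k,v in m.items()})
s=get_state(); print(s)
E
```

```text
pics
scene {'fx': 448.6145, 'fy': 448.6145, 'cx': 317.951, 'cy': 204.6581, 'xyz': [0.2376, 0.473, 1.1475], 'rotation': [-2.6017, 0.0005, -2.5393]}
top {'fx': 405.3806, 'fy': 405.3806, 'cx': 320.7027, 'cy': 189.8208, 'xyz': [0.2053, -0.0922, 1.2582], 'rotation': [-2.8372, -0.0019, -1.4933]}
{'t': 0.1, 'q': array([ 1.39210876e+00,  3.59306004e-01,  1.11315576e-02, -2.87536220e-04,
       -1.22410085e+00, -2.88095716e-01]), 'qd': array([-0.00051804, -0.00138613,  0.00038106,  0.00044915,  0.00126064,
       -0.00235033]), 'joint_efforts': array([-1.00160381e-03, -5.84161270e+01,  2.93750703e+01,  7.01549783e+00,
        1.01423910e-02, -4.85860551e-05]), 'eef_pos': array([0.30359629, 0.60237256, 0.22571791]), 'ee_rot': array([ 3.14009783e+00, -1.61075094e-04, -4.66881067e-01]), 'force': array([ 0.77316904,  0.96577533, -0.31495412]), 'moment': array([0.03551903, 0.02282376, 0.01686214]), 'gripper_force': 0.0, 'width': 0.08818150203441628}
```

View pics/scene0.png

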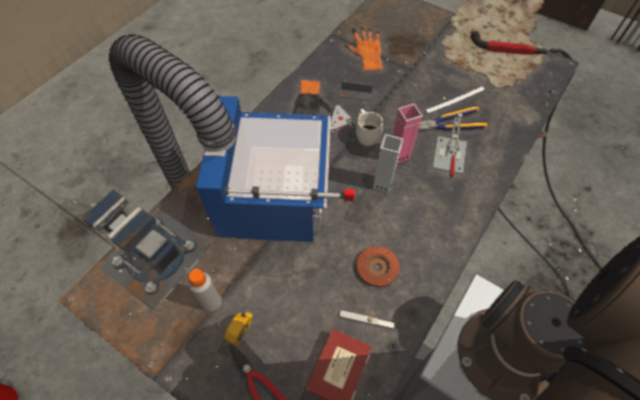

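View pics/top0.png

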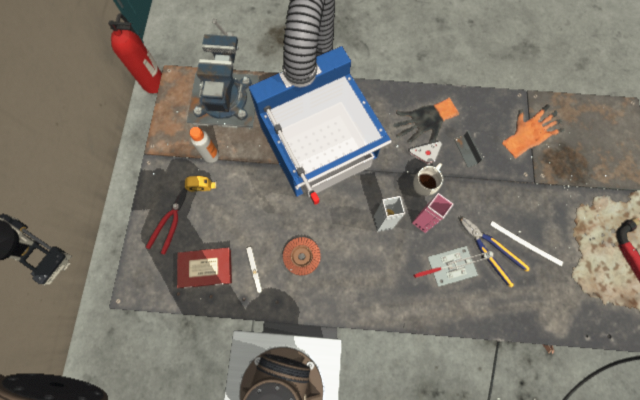

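Top view: the plain can is at (390,212), with the pink look-alike at (434,212) beside it. The mug is at (428,180), disc (301,256), tape (200,184), red grip (315,197), and hood lip about (300,190)–(388,143). Scene view: can (389,162), pink (407,133), grip (349,194). I choose the unpainted one and check it in a crop.

```bash
cat > h.py <<'E'
import numpy as np,cv2
from scipy.spatial.transform import Rotation as R
from station import *
def cam(n):
    m=camera_model(n); r=np.array(m["rotation"])
    M=r if r.shape==(3,3) else R.from_euler('xyz',r).as_matrix()
    return m,M,np.array(m["xyz"])
def ray(n,p):
    m,M,c=cam(n); d=M@np.array([(p[0]-m["cx"])/m["fx"],(p[1]-m["cy"])/m["fy"],1]); return c,d/np.linalg.norm(d)
def onz(n,p,z):
    c,d=ray(n,p); return c+d*(z-c[2])/d[2]
def tri(p1,p2):
    (a,u),(b,v)=ray("scene",p1),ray("top",p2)
    t=np.linalg.lstsq(np.c_[u,-v],b-a,rcond=None)[0]; P,Q=a+t[0]*u,b+t[1]*v
    return (P+Q)/2,np.linalg.norm(P-Q)
def proj(n,P):
    m,M,c=cam(n); q=M.T@(np.array(P)-c); return np.array([m["fx"]*q[0]/q[2]+m["cx"],m["fy"]*q[1]/q[2]+m["cy"]])
E
python3 - <<'E'
import cv2,numpy as np
a=cv2.imread("pics/top0.png")[120:250,250:460]; b=cv2.imread("pics/scene0.png")[90:250,190:440]
a=cv2.resize(a,None,fx=3.8,fy=3.8,interpolation=cv2.INTER_CUBIC); b=cv2.resize(b,None,fx=3.2,fy=3.2,interpolation=cv2.INTER_CUBIC)
cv2.imwrite("pics/ct.png",a);cv2.imwrite("pics/cs.png",b)
E
python3 - <<'E'
from h import *
for n in("scene","top"):
    f=cv2.imread(f"pics/{n}0.png").astype(int); B,G,Rr=f[...,0],f[...,1],f[...,2]
    m=((Rr>150)&(G<70)&(B<80)).astype(np.uint8)
    k,l,s,c=cv2.connectedComponentsWithStats(m)
    print(n,[(s[i][4],s[i][:4].tolist(),c[i].round(1).tolist()) for i in range(1,k) if s[i][4]>15])
E
```

```text
scene [(np.int32(77), [489, 42, 34, 5], [504.7, 43.8]), (np.int32(31), [451, 157, 3, 16], [452.5, 165.5]), (np.int32(58), [344, 189, 11, 6], [349.2, 191.6]), (np.int32(77), [329, 334, 16, 11], [336.2, 339.2]), (np.int32(103), [351, 341, 18, 13], [359.3, 348.4])]
top [(np.int32(492), [112, 31, 29, 37], [125.6, 46.0]), (np.int32(60), [311, 192, 8, 12], [314.5, 197.8]), (np.int32(133), [625, 243, 15, 25], [633.2, 253.5]), (np.int32(56), [416, 269, 24, 8], [426.0, 272.2])]
```

View pics/ct.png

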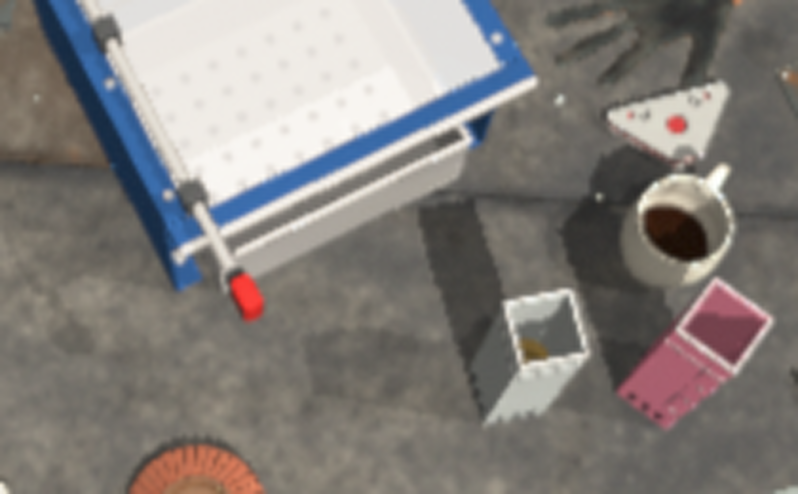

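View pics/cs.png

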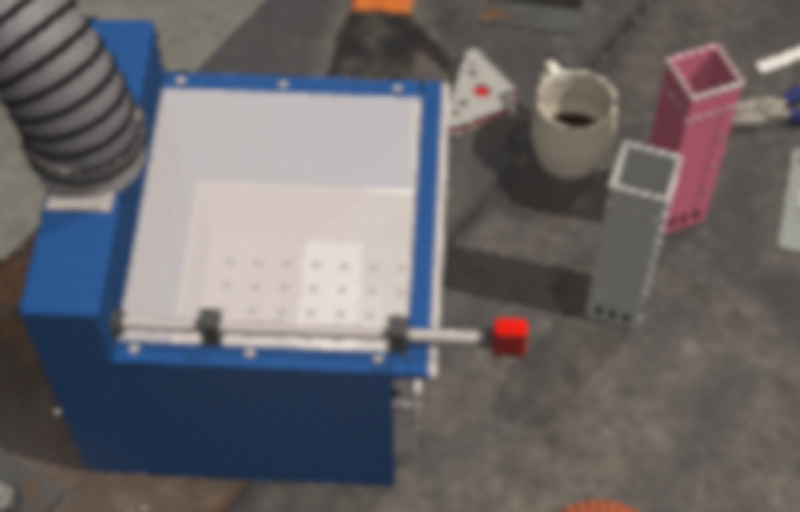

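The crops confirm the choice: the bare can shows a bronze bush inside, with mouth corners at crop (503,300), (573,290), (588,350), (520,366). The pink one is empty. The lip runs from crop (178,258) to (535,82).

```bash
python3 - <<'E'
from h import *
T=lambda x,y:(np.array([x,y])+.5)/3.8-.5+[250,120]
S=lambda x,y:(np.array([x,y])+.5)/3.2-.5+[190,90]
ct=[onz("top",T(*p),.2) for p in((503,300),(573,290),(588,350),(520,366))]
cs=[onz("scene",S(*p),.2) for p in((625,143),(682,153),(668,197),(611,190))]
def yaw(c):
    c=np.array(c); e=[c[(i+1)%4]-c[i] for i in range(4)]
    return np.round(np.degrees([np.arctan2(v[1],v[0]) for v in e])%90,1),np.round([np.linalg.norm(v) for v in e],3)
for c in(ct,cs): print("can",np.mean(c,0).round(4),yaw(c))
# lip top front edge at z~.2
l=onz("top",T(178,256),.197);r=onz("top",T(535,83),.197);print("top lip",l.round(4),r.round(4),np.linalg.norm(l-r))
l2=onz("scene",S(433,375),.197);r2=onz("scene",S(447,85),.197);print("scene lip",l2.round(4),r2.round(4),np.linalg.norm(l2-r2))
for a,b in((l,r),(l2,r2)):
    d=(a-b); print("hood y dir deg",np.degrees(np.arctan2(d[1],d[0])), "mid",((a+b)/2).round(4))
print("grip tri",tri((349.5,194.5),(314.7,198)), onz("top",(314.7,198),.225),onz("scene",(349.3,191.8),.234))
for n,p in(("mug",(428,180)),("disc",(301,256)),("tape",(200,184))): print(n,onz("top",p,{"mug":.08,"disc":.018,"tape":.06}[n]).round(3))
print("pink",np.mean([onz("top",T(*p),.2) for p in((716,280),(772,322),(735,372),(680,330))],0).round(3))
print("tray edge top", onz("top",T(225,270),.088).round(4),onz("top",T(468,132),.088).round(4), onz("scene",S(450,90),.2))
E
```

```text
can [ 0.5079 -0.2676  0.2   ] (array([12.9, 14.7, 17.9, 15.9]), array([0.051, 0.045, 0.05 , 0.049]))
can [ 0.5059 -0.2657  0.2   ] (array([21.5, 15.4, 25.6, 17.4]), array([0.049, 0.049, 0.047, 0.053]))
top lip [ 0.5408 -0.0013  0.197 ] [ 0.6975 -0.2554  0.197 ] 0.29851098362446477
scene lip [ 0.5429 -0.0007  0.197 ] [ 0.698  -0.2521  0.197 ] 0.2954124446852519
hood y dir deg 121.66266031254766 mid [ 0.6191 -0.1284  0.197 ]
hood y dir deg 121.6694242314567 mid [ 0.6204 -0.1264  0.197 ]
grip tri (array([ 0.50730739, -0.05454891,  0.216019  ]), np.float64(0.0008520929055465696)) [ 0.50514459 -0.05486975  0.225     ] [ 0.50620088 -0.0505331   0.234     ]
mug [ 0.632 -0.392  0.08 ]
disc [ 0.378 -0.021  0.018]
tape [0.57 0.31 0.06]
pink [ 0.518 -0.395  0.2  ]
tray edge top [ 0.5665 -0.0304  0.088 ] [ 0.7    -0.2186  0.088 ] [ 0.69116591 -0.24652873  0.2       ]
```

```bash
python3 - <<'E'
import station; print([n for n in dir(station) if not n.startswith('__')]); print(getattr(station,'hold_point_z',None)); print(station.get_state().keys())
E
```

```text
['Unreachable', 'camera_model', 'get_state', 'grab_frame', 'hold_point_z', 'job_done']
0.0188
dict_keys(['t', 'q', 'qd', 'joint_efforts', 'eef_pos', 'ee_rot', 'force', 'moment', 'gripper_force', 'width'])
```

Call:
apply_moves([
  {"translation": [0.05, -0.1, 0.1], "rotation": [0, 0, -0.2]},
  {"translation": [0.1, -0.2, 0.2], "rotation": [0, 0, -0.4]},
  {"translation": [0.15, -0.35, 0.3], "rotation": [0, 0, -0.6]},
  {"translation": [0.2, -0.5, 0.4], "rotation": [0, 0, -0.8]},
  {"translation": [0.25, -0.65, 0.4], "rotation": [0, 0, -1]},
  {"translation": [0.3, -0.8, 0.4], "rotation": [0, 0, -1]},
  {"translation": [0.35, -0.95, 0.4], "rotation": [0, 0, -1]},
  {"translation": [0.4, -1, 0.4], "rotation": [0, 0, -1]},
  {"translation": [0.4, -1, 0.4], "rotation": [0, 0, -1]},
  {"translation": [0.4, -1, 0.4], "rotation": [0, 0, -1]},
], jaw=-1, newtons=20)

```text
t: 0.93
eef_pos: [0.4042, 0.3517, 0.3267]
ee_rot: [-3.141, 0.0, -0.993]
force: [0.0, -1.3, -0.2]
width: 0.0876
gripper_force: 0.0
```

Call:
apply_moves([
  {"translation": [0.05, -0.15, 0], "rotation": [0, 0, -0.2]},
  {"translation": [0.1, -0.3, 0], "rotation": [0, 0, -0.4]},
  {"translation": [0.15, -0.45, 0], "rotation": [0, 0, -0.6]},
  {"translation": [0.2, -0.6, 0], "rotation": [0, 0, -0.8]},
  {"translation": [0.25, -0.75, 0], "rotation": [0, 0, -1]},
  {"translation": [0.3, -0.9, 0], "rotation": [0, 0, -1]},
  {"translation": [0.3, -1, 0], "rotation": [0, 0, -1]},
  {"translation": [0.3, -1, 0], "rotation": [0, 0, -1]},
  {"translation": [0.3, -1, 0], "rotation": [0, 0, -1]},
  {"translation": [0.3, -1, 0], "rotation": [0, 0, -1]},
])

```text
t: 1.77
eef_pos: [0.4788, 0.1036, 0.3262]
ee_rot: [3.141, 0.0, -1.514]
force: [0.1, -0.0, -0.1]
width: 0.0872
gripper_force: 0.0
```

Call:
apply_moves([
  {"translation": [0.03, -0.15, 0], "rotation": [0, 0, -0.2]},
  {"translation": [0.06, -0.3, 0], "rotation": [0, 0, -0.4]},
  {"translation": [0.09, -0.45, 0], "rotation": [0, 0, -0.6]},
  {"translation": [0.108, -0.6, 0], "rotation": [0, 0, -0.8]},
  {"translation": [0.108, -0.62, 0], "rotation": [0, 0, -1]},
  {"translation": [0.108, -0.62, 0], "rotation": [0, 0, -1]},
  {"translation": [0.108, -0.62, 0], "rotation": [0, 0, -1]},
  {"translation": [0.108, -0.62, 0], "rotation": [0, 0, -1]},
  {"translation": [0.108, -0.62, 0], "rotation": [0, 0, -1]},
  {"translation": [0.108, -0.62, 0], "rotation": [0, 0, -1]},
])

```text
t: 2.6
eef_pos: [0.5059, -0.051, 0.3266]
ee_rot: [-3.142, 0.0, -2.034]
force: [-1.0, -0.8, -0.0]
width: 0.0878
gripper_force: 0.0
```

```bash
cat >> h.py <<'E'
L=np.array([.6197,-.1274]); HX=np.array([np.cos(np.radians(31.66)),np.sin(np.radians(31.66)),0]); HY=np.array([-HX[1],HX[0],0])
def uv(P): d=np.array(P[:2])-L; return np.round([d@HX[:2],d@HY[:2]],4)
def xy(u,v): return L+u*HX[:2]+v*HY[:2]
E
python3 -c "
from h import *
s=get_state();print(s['t'],s['eef_pos'],np.degrees(s['ee_rot']),s['q'].round(3),uv(s['eef_pos']))
print('grip',uv((.5073,-.0545)),'can',uv((.507,-.2667)))"
```

```text
2.6 [ 0.50588233 -0.05096469  0.32661079] [-1.79995944e+02  9.03270518e-03 -1.16544823e+02] [ 0.286  0.029 -0.179 -0.    -1.363 -0.75 ] [-0.0568  0.1248]
grip [-0.0574  0.121 ] can [-0.169  -0.0594]
```

Call:
apply_moves([
  {"translation": [0, 0, 0], "rotation": [0, 0, -0.2]},
  {"translation": [0, 0, 0], "rotation": [0, 0, -0.4]},
  {"translation": [0, 0, 0], "rotation": [0, 0, -0.6]},
  {"translation": [0, 0, 0], "rotation": [0, 0, -0.8]},
  {"translation": [0, 0, 0], "rotation": [0, 0, -1]},
  {"translation": [0, 0, -0.1], "rotation": [0, 0, -1]},
  {"translation": [0, 0, -0.2], "rotation": [0, 0, -1]},
  {"translation": [0, 0, -0.2], "rotation": [0, 0, -1]},
  {"translation": [0, 0, -0.2], "rotation": [0, 0, -1]},
  {"translation": [0, 0, -0.2], "rotation": [0, 0, -1]},
])

```text
t: 3.43
eef_pos: [0.5065, -0.0519, 0.278]
ee_rot: [-3.14, 0.001, -2.56]
force: [0.0, 0.0, -0.0]
width: 0.0876
gripper_force: 0.0
```

Call:
apply_moves([
  {"translation": [0, 0, -0.05], "rotation": [0, 0, -0.053]},
  {"translation": [0, 0, -0.1], "rotation": [0, 0, -0.053]},
  {"translation": [0, 0, -0.15], "rotation": [0, 0, -0.053]},
  {"translation": [0, 0, -0.2], "rotation": [0, 0, -0.053]},
  {"translation": [0, 0, -0.25], "rotation": [0, 0, -0.053]},
  {"translation": [0, 0, -0.3], "rotation": [0, 0, -0.053]},
  {"translation": [0, 0, -0.31], "rotation": [0, 0, -0.053]},
  {"translation": [0, 0, -0.31], "rotation": [0, 0, -0.053]},
  {"translation": [0, 0, -0.31], "rotation": [0, 0, -0.053]},
  {"translation": [0, 0, -0.31], "rotation": [0, 0, -0.053]},
])

```text
t: 4.27
eef_pos: [0.5066, -0.0521, 0.2004]
ee_rot: [-3.141, 0.002, -2.589]
force: [-0.1, 0.8, 0.6]
width: 0.0873
gripper_force: 0.0
```

Call:
apply_moves([
  {"translation": [0, 0, 0], "rotation": [0, 0, 0]},
  {"translation": [0, 0, 0], "rotation": [0, 0, 0]},
  {"translation": [0, 0, 0], "rotation": [0, 0, 0]},
  {"translation": [0, 0, 0], "rotation": [0, 0, 0]},
  {"translation": [0, 0, 0], "rotation": [0, 0, 0]},
  {"translation": [0, 0, 0], "rotation": [0, 0, 0]},
  {"translation": [0, 0, 0], "rotation": [0, 0, 0]},
  {"translation": [0, 0, 0], "rotation": [0, 0, 0]},
  {"translation": [0, 0, 0], "rotation": [0, 0, 0]},
  {"translation": [0, 0, 0], "rotation": [0, 0, 0]},
], jaw=1, newtons=20)

```text
t: 5.1
eef_pos: [0.5058, -0.0522, 0.199]
ee_rot: [3.142, -0.0, -2.589]
force: [-0.4, 0.9, 0.4]
width: 0.0265
gripper_force: 0.0
```

Call:
apply_moves([
  {"translation": [0, 0, 0], "rotation": [0, 0, 0]},
  {"translation": [0, 0, 0], "rotation": [0, 0, 0]},
  {"translation": [0, 0, 0], "rotation": [0, 0, 0]},
  {"translation": [0, 0, 0], "rotation": [0, 0, 0]},
  {"translation": [0, 0, 0], "rotation": [0, 0, 0]},
  {"translation": [-0.017, -0.0105, 0], "rotation": [0, 0, 0]},
  {"translation": [-0.034, -0.021, 0], "rotation": [0, 0, 0]},
  {"translation": [-0.051, -0.0315, 0], "rotation": [0, 0, 0]},
  {"translation": [-0.085, -0.0525, 0], "rotation": [0, 0, 0]},
  {"translation": [-0.102, -0.063, 0], "rotation": [0, 0, 0]},
])

```text
t: 5.93
eef_pos: [0.4817, -0.0702, 0.1991]
ee_rot: [-3.137, 0.001, -2.589]
force: [12.6, -15.5, -11.6]
width: 0.0161
gripper_force: 20.0
```

Call:
apply_moves([
  {"translation": [-0.017, -0.0105, 0], "rotation": [0, 0, 0]},
  {"translation": [-0.034, -0.021, 0], "rotation": [0, 0, 0]},
  {"translation": [-0.051, -0.0315, 0], "rotation": [0, 0, 0]},
  {"translation": [-0.068, -0.042, 0], "rotation": [0, 0, 0]},
  {"translation": [-0.085, -0.0525, 0], "rotation": [0, 0, 0]},
  {"translation": [-0.102, -0.063, 0], "rotation": [0, 0, 0]},
  {"translation": [-0.11, -0.068, 0], "rotation": [0, 0, 0]},
  {"translation": [-0.117, -0.072, 0], "rotation": [0, 0, 0]},
  {"translation": [-0.123, -0.076, 0], "rotation": [0, 0, 0]},
  {"translation": [-0.123, -0.076, 0], "rotation": [0, 0, 0]},
])

```text
t: 6.77
eef_pos: [0.458, -0.085, 0.2013]
ee_rot: [-3.135, 0.016, -2.587]
force: [26.4, 3.0, -11.5]
width: 0.0157
gripper_force: 20.0
```

Call:
apply_moves([
  {"translation": [0, 0, 0], "rotation": [0, 0, 0]},
  {"translation": [0, 0, 0], "rotation": [0, 0, 0]},
  {"translation": [0, 0, 0], "rotation": [0, 0, 0]},
  {"translation": [0, 0, 0], "rotation": [0, 0, 0]},
  {"translation": [0, 0, 0], "rotation": [0, 0, 0]},
  {"translation": [0, 0, 0], "rotation": [0, 0, 0]},
  {"translation": [0, 0, 0.05], "rotation": [0, 0, 0]},
  {"translation": [0, 0, 0.15], "rotation": [0, 0, 0]},
  {"translation": [0, 0, 0.25], "rotation": [0, 0, 0]},
  {"translation": [0, 0, 0.4], "rotation": [0, 0, 0]},
], jaw=-1)

```text
t: 7.6
eef_pos: [0.4479, -0.087, 0.2981]
ee_rot: [3.139, -0.004, -2.589]
force: [1.5, 0.4, -0.1]
width: 0.077
gripper_force: 0.0
```

```bash
python3 - <<'E'
from h import *
f0=grab_frame("scene")
for n in("scene","top"):
    f=(f0 if n=="scene" else grab_frame(n)); cv2.imwrite(f"pics/{n}1.png",f); f=f.astype(int); B,G,Rr=f[...,0],f[...,1],f[...,2]
    m=((Rr>140)&(G<70)&(B<80)).astype(np.uint8)
    k,l,s,c=cv2.connectedComponentsWithStats(m)
    print(n,[(s[i][4],s[i][:4].tolist(),c[i].round(1).tolist()) for i in range(1,k) if s[i][4]>8])
for u in(-.057,-.117): P=[*xy(u,.125),.23]; print(u,proj("scene",P),proj("top",P))
s=get_state();print(s['eef_pos'],s['width'],uv(s['eef_pos']),s['q'])
E
```

```text
scene [(np.int32(153), [488, 42, 47, 8], [510.1, 45.1]), (np.int32(22), [334, 335, 15, 5], [340.9, 337.0]), (np.int32(323), [249, 371, 37, 29], [262.8, 385.9]), (np.int32(79), [308, 382, 21, 18], [316.3, 388.5])]
top [(np.int32(1280), [111, 30, 49, 63], [134.1, 58.4]), (np.int32(78), [149, 214, 18, 34], [159.8, 227.2]), (np.int32(141), [625, 242, 15, 28], [633.1, 254.4]), (np.int32(40), [415, 270, 21, 7], [424.3, 272.8])]
-0.057 [349.50653217 192.7017144 ] [313.20122693 197.20246047]
-0.117 [374.32089507 193.73508753] [323.62646039 216.86677122]
[ 0.45207487 -0.08731042  0.30473603] 0.08438026919776817 [-0.1216  0.1221] [ 0.24101102 -0.05618305 -0.31163109  0.0024409  -1.30668224 -1.25917906]
```

Call:
apply_moves([
  {"translation": [0.03, -0.1, 0], "rotation": [0, 0, -0.1]},
  {"translation": [0.06, -0.2, 0], "rotation": [0, 0, -0.2]},
  {"translation": [0.1, -0.3, 0], "rotation": [0, 0, -0.3]},
  {"translation": [0.13, -0.4, 0], "rotation": [0, 0, -0.4]},
  {"translation": [0.16, -0.5, 0], "rotation": [0, 0, -0.5]},
  {"translation": [0.19, -0.6, 0], "rotation": [0, 0, -0.5]},
  {"translation": [0.229, -0.708, 0], "rotation": [0, 0, -0.5]},
  {"translation": [0.229, -0.708, 0], "rotation": [0, 0, -0.5]},
  {"translation": [0.229, -0.708, 0], "rotation": [0, 0, -0.5]},
  {"translation": [0.229, -0.708, 0], "rotation": [0, 0, -0.5]},
])

```text
t: 8.53
eef_pos: [0.5064, -0.264, 0.2986]
ee_rot: [3.141, -0.001, -2.852]
force: [0.4, 0.3, -0.6]
width: 0.0877
gripper_force: 0.0
```

```bash
python3 - <<'E'
from h import *
f0=grab_frame("top");f1=grab_frame("scene")
for n,f in(("top",f0),("scene",f1)):
    cv2.imwrite(f"pics/{n}2.png",f); f=f.astype(int); B,G,Rr=f[...,0],f[...,1],f[...,2]
    m=((Rr>140)&(G<70)&(B<80)).astype(np.uint8)
    k,l,s,c=cv2.connectedComponentsWithStats(m)
    print(n,[(s[i][4],s[i][:4].tolist(),c[i].round(1).tolist()) for i in range(1,k) if s[i][4]>8])
a=cv2.resize(f0[130:260,280:460],None,fx=3,fy=3,interpolation=2);b=cv2.resize(f1[90:220,300:430],None,fx=3,fy=3,interpolation=2)
cv2.imwrite("pics/c2.png",np.hstack([a[:390],cv2.resize(b,(250,250)) if 0 else b[:390,:250]]))
s=get_state();print(s['eef_pos'],s['ee_rot'],s['q'])
E
```

```text
top [(np.int32(1337), [111, 30, 50, 63], [134.2, 58.6]), (np.int32(298), [147, 210, 31, 44], [164.4, 229.7]), (np.int32(132), [625, 242, 15, 29], [633.2, 255.1]), (np.int32(33), [415, 270, 21, 7], [424.7, 272.7])]
scene [(np.int32(39), [451, 157, 3, 17], [452.3, 166.3]), (np.int32(62), [366, 190, 11, 7], [370.9, 192.9]), (np.int32(321), [249, 371, 37, 29], [262.7, 385.7]), (np.int32(9), [315, 371, 8, 4], [318.8, 372.7]), (np.int32(13), [312, 391, 11, 6], [317.3, 393.3])]
[ 0.50656727 -0.26339993  0.29922425] [-3.14156160e+00  2.75552064e-04 -2.85015828e+00] [-1.36965956e-01  1.48432330e-01 -1.05591749e-01 -8.90882280e-05
 -1.31650870e+00 -1.14237360e+00]
```

View pics/c2.png

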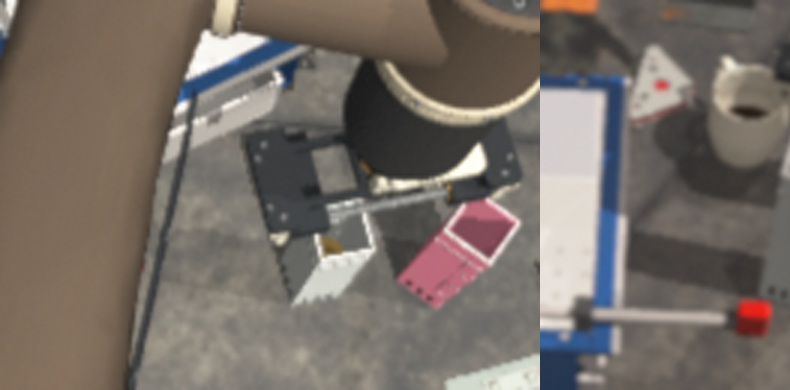

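The scene blob moved only about 22 px (roughly 53 mm) where 60 mm should give 25 px, so the damper may not be fully out. I'll re-grip it and pull again. The can's mouth is centred under the open fingers.

```bash
python3 - <<'E'
from h import *
for n in (0,2):
    f=cv2.imread(f"pics/scene{n}.png").astype(int); B,G,Rr=f[...,0],f[...,1],f[...,2]
    m=((Rr-np.maximum(G,B)>60)).astype(np.uint8)
    k,l,s,c=cv2.connectedComponentsWithStats(m)
    print(n,[(s[i][4],s[i][:4].tolist(),c[i].round(2).tolist(), onz("scene",c[i],.218).round(4),uv(onz("scene",c[i],.218))) for i in range(1,k) if s[i][4]>8 and 180<c[i][1]<205 and 330<c[i][0]<390])
d=xy(-.111,.124)-[.507,-.267]; print(xy(-.111,.124),d/.25)
E
```

```text
0 [(np.int32(103), [344, 189, 12, 11], [349.48, 193.37], array([ 0.5081, -0.0561,  0.218 ]), array([-0.0576,  0.1193]))]
2 [(np.int32(111), [365, 190, 12, 11], [370.75, 194.78], array([ 0.463 , -0.0821,  0.218 ]), array([-0.1096,  0.1208]))]
[ 0.46013445 -0.08011537] [-0.18746218  0.74753853]
```

Call:
apply_moves([
  {"translation": [-0.03, 0.12, 0], "rotation": [0, 0, 0.15]},
  {"translation": [-0.06, 0.24, 0], "rotation": [0, 0, 0.3]},
  {"translation": [-0.09, 0.36, 0], "rotation": [0, 0, 0.5]},
  {"translation": [-0.12, 0.48, 0], "rotation": [0, 0, 0.5]},
  {"translation": [-0.15, 0.6, 0], "rotation": [0, 0, 0.5]},
  {"translation": [-0.18, 0.72, 0], "rotation": [0, 0, 0.5]},
  {"translation": [-0.184, 0.742, 0], "rotation": [0, 0, 0.5]},
  {"translation": [-0.184, 0.742, -0.1], "rotation": [0, 0, 0.5]},
  {"translation": [-0.184, 0.742, -0.2], "rotation": [0, 0, 0.5]},
  {"translation": [-0.184, 0.742, -0.3], "rotation": [0, 0, 0.5]},
])

```text
t: 9.47
eef_pos: [0.4608, -0.0775, 0.2241]
ee_rot: [-3.141, 0.003, -2.587]
force: [0.2, 0.5, -1.0]
width: 0.0876
gripper_force: 0.0
```

Call:
apply_moves([
  {"translation": [0, 0, -0.06], "rotation": [0, 0, 0]},
  {"translation": [0, 0, -0.11], "rotation": [0, 0, 0]},
  {"translation": [0, 0, -0.11], "rotation": [0, 0, 0]},
  {"translation": [0, 0, -0.11], "rotation": [0, 0, 0]},
  {"translation": [0, 0, -0.11], "rotation": [0, 0, 0]},
  {"translation": [0, 0, -0.11], "rotation": [0, 0, 0]},
  {"translation": [0, 0, -0.11], "rotation": [0, 0, 0]},
  {"translation": [0, 0, -0.11], "rotation": [0, 0, 0]},
  {"translation": [0, 0, -0.11], "rotation": [0, 0, 0]},
  {"translation": [0, 0, -0.11], "rotation": [0, 0, 0]},
], jaw=1, newtons=40)

```text
t: 10.3
eef_pos: [0.4609, -0.0785, 0.1968]
ee_rot: [-3.141, 0.0, -2.589]
force: [0.9, 0.3, 0.4]
width: 0.0264
gripper_force: 0.0
```

Call:
apply_moves([
  {"translation": [0, 0, 0], "rotation": [0, 0, 0]},
  {"translation": [0, 0, 0], "rotation": [0, 0, 0]},
  {"translation": [0, 0, 0], "rotation": [0, 0, 0]},
  {"translation": [0, 0, 0], "rotation": [0, 0, 0]},
  {"translation": [0, 0, 0], "rotation": [0, 0, 0]},
  {"translation": [-0.01, -0.006, 0], "rotation": [0, 0, 0]},
  {"translation": [-0.02, -0.0125, 0], "rotation": [0, 0, 0]},
  {"translation": [-0.03, -0.0185, 0], "rotation": [0, 0, 0]},
  {"translation": [-0.034, -0.021, 0], "rotation": [0, 0, 0]},
  {"translation": [-0.034, -0.021, 0], "rotation": [0, 0, 0]},
])

```text
t: 11.13
eef_pos: [0.4625, -0.082, 0.1973]
ee_rot: [-3.134, 0.017, -2.588]
force: [41.8, -5.5, -33.1]
width: 0.0163
gripper_force: 40.0
```

Call:
apply_moves([
  {"translation": [0.03, 0.02, 0], "rotation": [0, 0, 0]},
  {"translation": [0.03, 0.02, 0], "rotation": [0, 0, 0]},
  {"translation": [0.03, 0.02, 0], "rotation": [0, 0, 0]},
  {"translation": [0.03, 0.02, 0], "rotation": [0, 0, 0]},
  {"translation": [0.03, 0.02, 0], "rotation": [0, 0, 0]},
  {"translation": [0.03, 0.02, 0], "rotation": [0, 0, 0]},
  {"translation": [0.03, 0.02, 0.1], "rotation": [0, 0, 0]},
  {"translation": [0.03, 0.02, 0.22], "rotation": [0, 0, 0]},
  {"translation": [0.03, 0.02, 0.34], "rotation": [0, 0, 0]},
  {"translation": [0.03, 0.02, 0.41], "rotation": [0, 0, 0]},
], jaw=-1)

```text
t: 11.97
eef_pos: [0.4604, -0.0789, 0.3025]
ee_rot: [-3.14, 0.003, -2.589]
force: [0.9, 0.1, -0.6]
width: 0.0766
gripper_force: 0.0
```

Call:
apply_moves([
  {"translation": [0.03, -0.12, 0], "rotation": [0, 0, -0.15]},
  {"translation": [0.06, -0.24, 0], "rotation": [0, 0, -0.3]},
  {"translation": [0.09, -0.36, 0], "rotation": [0, 0, -0.5]},
  {"translation": [0.12, -0.48, 0], "rotation": [0, 0, -0.5]},
  {"translation": [0.15, -0.6, 0], "rotation": [0, 0, -0.5]},
  {"translation": [0.188, -0.74, 0], "rotation": [0, 0, -0.5]},
  {"translation": [0.188, -0.74, 0], "rotation": [0, 0, -0.5]},
  {"translation": [0.188, -0.74, 0], "rotation": [0, 0, -0.5]},
  {"translation": [0.188, -0.74, -0.1], "rotation": [0, 0, -0.5]},
  {"translation": [0.188, -0.74, -0.2], "rotation": [0, 0, -0.5]},
])

```text
t: 12.8
eef_pos: [0.5074, -0.2635, 0.25]
ee_rot: [-3.14, 0.003, -2.851]
force: [-0.1, -0.3, -1.3]
width: 0.0877
gripper_force: 0.0
```

```bash
python3 - <<'E'
from h import *
f=grab_frame("scene"); cv2.imwrite("pics/scene3.png",f);f=f.astype(int); B,G,Rr=f[...,0],f[...,1],f[...,2]
m=((Rr-np.maximum(G,B)>60)).astype(np.uint8)
k,l,s,c=cv2.connectedComponentsWithStats(m)
print([(s[i][4],c[i].round(2).tolist(),uv(onz("scene",c[i],.218))) for i in range(1,k) if s[i][4]>8 and 180<c[i][1]<205 and 330<c[i][0]<390])
s=get_state();print(s['eef_pos'],s['ee_rot'],s['width'])
E
```

```text
[(np.int32(118), [369.49, 194.67], array([-0.1066,  0.1206]))]
[ 0.50450228 -0.26191319  0.24358081] [ 3.13720858 -0.00348588 -2.85130483] 0.0876327310293998
```

The damper slipped back about 3 mm because I nudged forward while releasing. I'll pull it to the stop again and release without any shift.

Call:
apply_moves([
  {"translation": [-0.03, 0.12, 0.1], "rotation": [0, 0, 0.15]},
  {"translation": [-0.06, 0.24, 0.2], "rotation": [0, 0, 0.3]},
  {"translation": [-0.09, 0.36, 0.2], "rotation": [0, 0, 0.5]},
  {"translation": [-0.12, 0.48, 0.2], "rotation": [0, 0, 0.5]},
  {"translation": [-0.15, 0.6, 0.2], "rotation": [0, 0, 0.5]},
  {"translation": [-0.17, 0.748, 0.2], "rotation": [0, 0, 0.5]},
  {"translation": [-0.17, 0.748, 0.2], "rotation": [0, 0, 0.5]},
  {"translation": [-0.17, 0.748, 0.1], "rotation": [0, 0, 0.5]},
  {"translation": [-0.17, 0.748, 0], "rotation": [0, 0, 0.5]},
  {"translation": [-0.17, 0.748, -0.1], "rotation": [0, 0, 0.5]},
])

```text
t: 13.68
eef_pos: [0.4642, -0.0755, 0.2246]
ee_rot: [-3.141, 0.003, -2.587]
force: [0.5, -0.1, -0.5]
width: 0.0876
gripper_force: 0.0
```

Call:
apply_moves([
  {"translation": [0, 0, -0.06], "rotation": [0, 0, 0]},
  {"translation": [0, 0, -0.1], "rotation": [0, 0, 0]},
  {"translation": [0, 0, -0.1], "rotation": [0, 0, 0]},
  {"translation": [0, 0, -0.1], "rotation": [0, 0, 0]},
  {"translation": [0, 0, -0.1], "rotation": [0, 0, 0]},
  {"translation": [0, 0, -0.1], "rotation": [0, 0, 0]},
  {"translation": [0, 0, -0.1], "rotation": [0, 0, 0]},
  {"translation": [0, 0, -0.1], "rotation": [0, 0, 0]},
  {"translation": [0, 0, -0.1], "rotation": [0, 0, 0]},
  {"translation": [0, 0, -0.1], "rotation": [0, 0, 0]},
], jaw=1, newtons=25)

```text
t: 14.52
eef_pos: [0.4643, -0.0768, 0.1992]
ee_rot: [-3.142, 0.0, -2.589]
force: [-0.5, 0.1, 0.3]
width: 0.0265
gripper_force: 0.0
```

Call:
apply_moves([
  {"translation": [0, 0, 0], "rotation": [0, 0, 0]},
  {"translation": [0, 0, 0], "rotation": [0, 0, 0]},
  {"translation": [0, 0, 0], "rotation": [0, 0, 0]},
  {"translation": [0, 0, 0], "rotation": [0, 0, 0]},
  {"translation": [0, 0, 0], "rotation": [0, 0, 0]},
  {"translation": [-0.01, -0.006, 0], "rotation": [0, 0, 0]},
  {"translation": [-0.02, -0.0125, 0], "rotation": [0, 0, 0]},
  {"translation": [-0.03, -0.0185, 0], "rotation": [0, 0, 0]},
  {"translation": [-0.037, -0.023, 0], "rotation": [0, 0, 0]},
  {"translation": [-0.037, -0.023, 0], "rotation": [0, 0, 0]},
])

```text
t: 15.35
eef_pos: [0.4631, -0.0817, 0.2]
ee_rot: [-3.135, 0.014, -2.588]
force: [33.3, -7.0, -24.2]
width: 0.0158
gripper_force: 25.0
```

Call:
apply_moves([
  {"translation": [0, 0, 0], "rotation": [0, 0, 0]},
  {"translation": [0, 0, 0], "rotation": [0, 0, 0]},
  {"translation": [0, 0, 0], "rotation": [0, 0, 0]},
  {"translation": [0, 0, 0], "rotation": [0, 0, 0]},
  {"translation": [0, 0, 0], "rotation": [0, 0, 0]},
  {"translation": [0, 0, 0], "rotation": [0, 0, 0]},
  {"translation": [0, 0, 0.08], "rotation": [0, 0, 0]},
  {"translation": [0, 0, 0.2], "rotation": [0, 0, 0]},
  {"translation": [0, 0, 0.32], "rotation": [0, 0, 0]},
  {"translation": [0, 0, 0.4], "rotation": [0, 0, 0]},
], jaw=-1)

```text
t: 16.18
eef_pos: [0.4554, -0.0827, 0.3019]
ee_rot: [-3.14, 0.002, -2.589]
force: [0.8, 0.3, 0.1]
width: 0.0769
gripper_force: 0.0
```

Call:
apply_moves([
  {"translation": [0.03, -0.12, 0], "rotation": [0, 0, -0.15]},
  {"translation": [0.06, -0.24, 0], "rotation": [0, 0, -0.3]},
  {"translation": [0.09, -0.36, 0], "rotation": [0, 0, -0.5]},
  {"translation": [0.12, -0.48, 0], "rotation": [0, 0, -0.5]},
  {"translation": [0.15, -0.6, 0], "rotation": [0, 0, -0.5]},
  {"translation": [0.211, -0.734, 0], "rotation": [0, 0, -0.5]},
  {"translation": [0.211, -0.734, 0], "rotation": [0, 0, -0.5]},
  {"translation": [0.211, -0.734, 0], "rotation": [0, 0, -0.5]},
  {"translation": [0.211, -0.734, -0.1], "rotation": [0, 0, -0.5]},
  {"translation": [0.211, -0.734, -0.2], "rotation": [0, 0, -0.5]},
])

```text
t: 17.02
eef_pos: [0.5083, -0.2657, 0.2499]
ee_rot: [-3.14, 0.003, -2.851]
force: [0.3, -0.0, -0.4]
width: 0.0878
gripper_force: 0.0
```

```bash
python3 - <<'E'
from h import *
f=grab_frame("scene"); cv2.imwrite("pics/scene4.png",f);f=f.astype(int); B,G,Rr=f[...,0],f[...,1],f[...,2]
m=((Rr-np.maximum(G,B)>60)).astype(np.uint8)
k,l,s,c=cv2.connectedComponentsWithStats(m)
print([(s[i][4],c[i].round(2).tolist(),uv(onz("scene",c[i],.218))) for i in range(1,k) if s[i][4]>8 and 180<c[i][1]<205 and 330<c[i][0]<390])
s=get_state();print(s['eef_pos'],s['ee_rot'],s['width'],s['qd'].round(3))
E
```

```text
[(np.int32(114), [370.61, 194.75], array([-0.1093,  0.1207]))]
[ 0.50545381 -0.26417722  0.24346907] [ 3.13712023 -0.00371554 -2.85132704] 0.08759224535999524 [ 0.004  0.009  0.023 -0.014 -0.125  0.   ]
```

Call:
apply_moves([
  {"translation": [0, 0, -0.08], "rotation": [0, 0, 0]},
  {"translation": [0, 0, -0.16], "rotation": [0, 0, 0]},
  {"translation": [0, 0, -0.24], "rotation": [0, 0, 0]},
  {"translation": [0, 0, -0.32], "rotation": [0, 0, 0]},
  {"translation": [0, 0, -0.38], "rotation": [0, 0, 0]},
  {"translation": [0, 0, -0.416], "rotation": [0, 0, 0]},
  {"translation": [0, 0, -0.416], "rotation": [0, 0, 0]},
  {"translation": [0, 0, -0.416], "rotation": [0, 0, 0]},
  {"translation": [0, 0, -0.416], "rotation": [0, 0, 0]},
  {"translation": [0, 0, -0.416], "rotation": [0, 0, 0]},
])

```text
t: 17.9
eef_pos: [0.5085, -0.2661, 0.1464]
ee_rot: [-3.141, 0.002, -2.85]
force: [0.9, 0.8, 0.3]
width: 0.0879
gripper_force: 0.0
```

Call:
apply_moves([
  {"translation": [0, 0, 0], "rotation": [0, 0, 0]},
  {"translation": [0, 0, 0], "rotation": [0, 0, 0]},
  {"translation": [0, 0, 0], "rotation": [0, 0, 0]},
  {"translation": [0, 0, 0], "rotation": [0, 0, 0]},
  {"translation": [0, 0, 0], "rotation": [0, 0, 0]},
  {"translation": [0, 0, 0], "rotation": [0, 0, 0]},
  {"translation": [0, 0, 0], "rotation": [0, 0, 0]},
  {"translation": [0, 0, 0], "rotation": [0, 0, 0]},
  {"translation": [0, 0, 0], "rotation": [0, 0, 0]},
  {"translation": [0, 0, 0], "rotation": [0, 0, 0]},
], jaw=1, newtons=30)

```text
t: 18.73
eef_pos: [0.5078, -0.2661, 0.1451]
ee_rot: [-3.141, 0.0, -2.851]
force: [0.1, -0.8, 0.1]
width: 0.0504
gripper_force: 29.8
```

Call:
apply_moves([
  {"translation": [0, 0, 0.03], "rotation": [0, 0, 0]},
  {"translation": [0, 0, 0.06], "rotation": [0, 0, 0]},
  {"translation": [-0.03, 0.04, 0.06], "rotation": [0, 0, 0.1]},
  {"translation": [-0.06, 0.09, 0.06], "rotation": [0, 0, 0.2]},
  {"translation": [-0.09, 0.13, 0.06], "rotation": [0, 0, 0.35]},
  {"translation": [-0.112, 0.176, 0.06], "rotation": [0, 0, 0.5]},
  {"translation": [-0.112, 0.176, 0.06], "rotation": [0, 0, 0.5]},
  {"translation": [-0.112, 0.176, 0.04], "rotation": [0, 0, 0.5]},
  {"translation": [-0.112, 0.176, 0.02], "rotation": [0, 0, 0.5]},
  {"translation": [-0.112, 0.176, 0.005], "rotation": [0, 0, 0.5]},
])

```text
t: 19.57
eef_pos: [0.4797, -0.2222, 0.1455]
ee_rot: [3.141, -0.0, -2.59]
force: [-0.3, -0.6, -6.7]
width: 0.05
gripper_force: 29.9
```

Call:
apply_moves([
  {"translation": [0, 0, -0.005], "rotation": [0, 0, 0]},
  {"translation": [0, 0, -0.007], "rotation": [0, 0, 0]},
  {"translation": [0, 0, -0.007], "rotation": [0, 0, 0]},
  {"translation": [0, 0, -0.007], "rotation": [0, 0, 0]},
  {"translation": [0, 0, -0.007], "rotation": [0, 0, 0]},
  {"translation": [0, 0, -0.007], "rotation": [0, 0, 0]},
  {"translation": [0, 0, -0.007], "rotation": [0, 0, 0]},
  {"translation": [0, 0, -0.007], "rotation": [0, 0, 0]},
  {"translation": [0, 0, -0.007], "rotation": [0, 0, 0]},
  {"translation": [0, 0, -0.007], "rotation": [0, 0, 0]},
])

```text
t: 20.4
eef_pos: [0.48, -0.2224, 0.1451]
ee_rot: [-3.141, 0.0, -2.589]
force: [-1.8, 0.7, 5.5]
width: 0.0501
gripper_force: 30.0
```

```bash
python3 - <<'E'
from h import *
s=get_state();print(s['eef_pos'],uv(s['eef_pos']),np.degrees(s['ee_rot']),s['width'],s['force'],s['q'].round(3))
E
```

```text
[ 0.47999867 -0.22235311  0.14506358] [-0.1687 -0.0075] [-1.79965531e+02  2.37102930e-03 -1.48347289e+02] 0.050115266668802644 [-1.75758396  0.65019463  5.47479423] [-0.062  0.19  -0.423  0.001 -0.958 -0.956]
```

Call:
apply_moves([
  {"translation": [0, 0, 0], "rotation": [0, 0, 0]},
  {"translation": [0, 0, 0], "rotation": [0, 0, 0]},
  {"translation": [0, 0, 0], "rotation": [0, 0, 0]},
  {"translation": [0, 0, 0], "rotation": [0, 0, 0]},
  {"translation": [0, 0, 0.08], "rotation": [0, 0, 0]},
  {"translation": [0, 0, 0.2], "rotation": [0, 0, 0]},
  {"translation": [0, 0, 0.32], "rotation": [0, 0, 0]},
  {"translation": [-0.05, -0.03, 0.36], "rotation": [0.05, -0.085, 0]},
  {"translation": [-0.1, -0.06, 0.36], "rotation": [0.1, -0.17, 0]},
  {"translation": [-0.15, -0.09, 0.36], "rotation": [0.2, -0.325, 0]},
], jaw=-1)

```text
t: 21.23
eef_pos: [0.4434, -0.2443, 0.2355]
ee_rot: [-3.139, 0.202, -2.586]
force: [-0.1, -1.1, -1.7]
width: 0.0876
gripper_force: 0.0
```

Call:
apply_moves([
  {"translation": [-0.05, -0.03, 0], "rotation": [0.1, -0.163, 0]},
  {"translation": [-0.1, -0.06, 0], "rotation": [0.2, -0.325, 0]},
  {"translation": [-0.15, -0.09, 0], "rotation": [0.3, -0.488, 0]},
  {"translation": [-0.2, -0.125, 0], "rotation": [0.4, -0.65, 0]},
  {"translation": [-0.25, -0.155, 0], "rotation": [0.5, -0.81, 0]},
  {"translation": [-0.28, -0.175, 0], "rotation": [0.6, -0.973, 0]},
  {"translation": [-0.28, -0.175, 0], "rotation": [0.6, -0.973, 0]},
  {"translation": [-0.28, -0.175, 0], "rotation": [0.6, -0.973, 0]},
  {"translation": [-0.28, -0.175, 0], "rotation": [0.6, -0.973, 0]},
  {"translation": [-0.28, -0.175, 0], "rotation": [0.6, -0.973, 0]},
])

```text
t: 22.07
eef_pos: [0.373, -0.2877, 0.2349]
ee_rot: [-3.14, 0.797, -2.586]
force: [0.1, 0.7, 0.7]
width: 0.0874
gripper_force: 0.0
```

```bash
cat >> h.py <<'E'
def st():
    s=get_state(); z=R.from_euler('xyz',s['ee_rot']).as_matrix()[:,2]; g=s['eef_pos']-hold_point_z*z
    print('t',round(s['t'],2),'tcp',s['eef_pos'].round(4),'uv',uv(s['eef_pos']),'grasp uv',uv(g),'z',g[2].round(4),'theta',np.degrees(np.arctan2(-z[2],z@HX)).round(1),'zlat',(z@HY).round(3),'w',s['width'].round(4),'F',s['force'].round(1),'q',s['q'].round(2))
E
python3 -c "
from h import *
st()"
```

```text
Traceback (most recent call last):
  File "h.py", line 23, in st
    print('t',round(s['t'],2),'tcp',s['eef_pos'].round(4),'uv',uv(s['eef_pos']),'grasp uv',uv(g),'z',g[2].round(4),'theta',np.degrees(np.arctan2(-z[2],z@HX)).round(1),'zlat',(z@HY).round(3),'w',s['width'].round(4),'F',s['force'].round(1),'q',s['q'].round(2))
                                                                                                                                                                                                  ^^^^^^^^^^^^^^^^
AttributeError: 'float' object has no attribute 'round'
```

Call:
apply_moves([
  {"translation": [0, 0, -0.06], "rotation": [0.08, -0.13, 0]},
  {"translation": [0, 0, -0.12], "rotation": [0.16, -0.26, 0]},
  {"translation": [0, 0, -0.18], "rotation": [0.25, -0.406, 0]},
  {"translation": [0.01, 0.01, -0.24], "rotation": [0.25, -0.406, 0]},
  {"translation": [0.03, 0.02, -0.3], "rotation": [0.25, -0.406, 0]},
  {"translation": [0.05, 0.03, -0.36], "rotation": [0.25, -0.406, 0]},
  {"translation": [0.07, 0.045, -0.42], "rotation": [0.25, -0.406, 0]},
  {"translation": [0.07, 0.045, -0.438], "rotation": [0.25, -0.406, 0]},
  {"translation": [0.07, 0.045, -0.438], "rotation": [0.25, -0.406, 0]},
  {"translation": [0.07, 0.045, -0.438], "rotation": [0.25, -0.406, 0]},
])

```text
t: 22.9
eef_pos: [0.3904, -0.2762, 0.1256]
ee_rot: [-3.14, 1.047, -2.585]
force: [-0.7, -1.0, 0.4]
width: 0.0877
gripper_force: 0.0
```

```bash
sed -i "s/s\['width'\].round(4)/round(float(s['width']),4)/" h.py
python3 -c "
from h import *
st()
f=grab_frame('scene'); g=grab_frame('top'); cv2.imwrite('pics/s5.png',f)
cv2.imwrite('pics/c5.png',np.hstack([cv2.resize(f[60:300,230:490],None,fx=1.5,fy=1.5),cv2.resize(g[100:340,230:490],None,fx=1.5,fy=1.5)]))
"
```

```text
t 22.9 tcp [ 0.3904 -0.2762  0.1256] uv [-0.2732 -0.0063] grasp uv [-0.2895 -0.0064] z 0.135 theta 30.0 zlat 0.002 w 0.0877 F [-0.7 -1.   0.4] q [-1.14  0.39 -0.35 -1.1  -1.31  0.72]
```

View pics/c5.png

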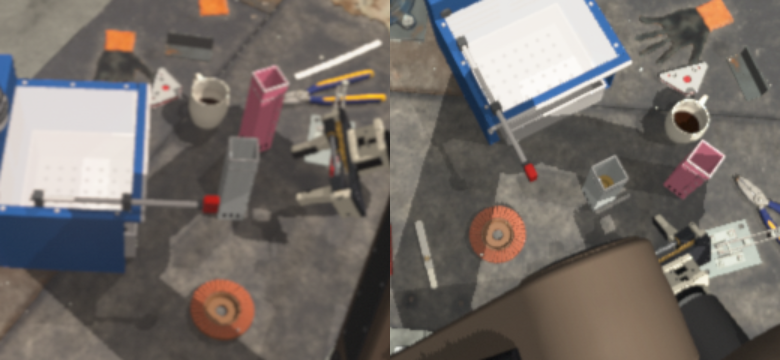

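The can stands upright and aligned, with the grip fully out. The gripper is at scene crop (345,150). I'll check the line-up numerically.

```bash
python3 -c "
from h import *
S=lambda x,y:(np.array([x,y])+.5)/1.5-.5+[230,60]
T=lambda x,y:(np.array([x-390,y])+.5)/1.5-.5+[230,100]
g=get_state()['eef_pos']
p=proj('scene',g);q=proj('top',g);print('tcp in crop',(p-[230,60])*1.5,(q-[230,100])*1.5+[390,0])
print('can top',uv(onz('scene',S(244,147),.2)),uv(onz('top',T(609,173),.2)))
for n,f,o in(('scene',S,0),):
  P=[*xy(-.169,-.0075),.2]; print((proj('scene',P)-[230,60])*1.5,(proj('top',P)-[230,100])*1.5+[390,0])
"
```

```text
tcp in crop [294.7773777  173.89629459] [631.60315069 229.9866101 ]
can top [-0.1698 -0.0083] [-0.1705 -0.0054]
[243.2897619  147.10016124] [609.35808723 171.47774453]
```

Call:
apply_moves([
  {"translation": [0.05, 0.031, -0.034], "rotation": [0, 0, 0]},
  {"translation": [0.1, 0.062, -0.068], "rotation": [0, 0, 0]},
  {"translation": [0.15, 0.092, -0.103], "rotation": [0, 0, 0]},
  {"translation": [0.2, 0.123, -0.137], "rotation": [0, 0, 0]},
  {"translation": [0.25, 0.154, -0.171], "rotation": [0, 0, 0]},
  {"translation": [0.3, 0.185, -0.205], "rotation": [0, 0, 0]},
  {"translation": [0.35, 0.216, -0.24], "rotation": [0, 0, 0]},
  {"translation": [0.38, 0.234, -0.26], "rotation": [0, 0, 0]},
  {"translation": [0.409, 0.252, -0.28], "rotation": [0, 0, 0]},
  {"translation": [0.409, 0.252, -0.28], "rotation": [0, 0, 0]},
])

```text
t: 23.83
eef_pos: [0.4929, -0.2127, 0.054]
ee_rot: [3.139, 1.048, -2.591]
force: [0.2, 0.6, -0.5]
width: 0.0876
gripper_force: 0.0
```

Call:
apply_moves([
  {"translation": [0, 0, 0], "rotation": [0, 0, 0]},
  {"translation": [0, 0, 0], "rotation": [0, 0, 0]},
  {"translation": [0, 0, 0], "rotation": [0, 0, 0]},
  {"translation": [0, 0, 0], "rotation": [0, 0, 0]},
  {"translation": [0, 0, 0], "rotation": [0, 0, 0]},
  {"translation": [0, 0, 0], "rotation": [0, 0, 0]},
  {"translation": [0, 0, 0], "rotation": [0, 0, 0]},
  {"translation": [0, 0, 0], "rotation": [0, 0, 0]},
  {"translation": [0, 0, 0], "rotation": [0, 0, 0]},
  {"translation": [0, 0, 0], "rotation": [0, 0, 0]},
], jaw=1, newtons=35)

```text
t: 24.67
eef_pos: [0.4921, -0.2144, 0.0553]
ee_rot: [-3.139, 1.048, -2.588]
force: [-1.1, -3.7, 4.9]
width: 0.0501
gripper_force: 35.0
```

```bash
python3 -c "
from h import *
st()"
```

```text
t 24.67 tcp [ 0.4921 -0.2144  0.0553] uv [-0.1543 -0.0071] grasp uv [-0.1706 -0.0071] z 0.0647 theta 29.9 zlat -0.001 w 0.0501 F [-1.1 -3.7  4.9] q [-0.94  0.52 -0.39 -1.28 -1.12  0.82]
```

Call:
apply_moves([
  {"translation": [0, 0, 0.02], "rotation": [0, 0, 0]},
  {"translation": [0, 0, 0.036], "rotation": [-0.03, 0.05, 0]},
  {"translation": [-0.002, -0.001, 0.034], "rotation": [-0.09, 0.146, 0]},
  {"translation": [-0.005, -0.003, 0.031], "rotation": [-0.15, 0.243, 0]},
  {"translation": [-0.008, -0.005, 0.027], "rotation": [-0.21, 0.34, 0]},
  {"translation": [-0.011, -0.007, 0.023], "rotation": [-0.27, 0.438, 0]},
  {"translation": [-0.014, -0.009, 0.018], "rotation": [-0.33, 0.535, 0]},
  {"translation": [-0.017, -0.011, 0.014], "rotation": [-0.39, 0.632, 0]},
  {"translation": [-0.02, -0.012, 0.01], "rotation": [-0.45, 0.73, 0]},
  {"translation": [-0.022, -0.0136, 0.006], "rotation": [-0.499, 0.809, 0]},
])

```text
t: 25.5
eef_pos: [0.4861, -0.2167, 0.0566]
ee_rot: [-3.141, 0.547, -2.588]
force: [0.0, -0.2, -5.7]
width: 0.0501
gripper_force: 35.0
```

Call:
apply_moves([
  {"translation": [-0.003, -0.002, -0.002], "rotation": [-0.05, 0.081, 0]},
  {"translation": [-0.006, -0.004, -0.005], "rotation": [-0.11, 0.179, 0]},
  {"translation": [-0.01, -0.006, -0.008], "rotation": [-0.17, 0.276, 0]},
  {"translation": [-0.014, -0.009, -0.011], "rotation": [-0.23, 0.373, 0]},
  {"translation": [-0.018, -0.011, -0.014], "rotation": [-0.3, 0.487, 0]},
  {"translation": [-0.022, -0.013, -0.017], "rotation": [-0.37, 0.6, 0]},
  {"translation": [-0.026, -0.016, -0.02], "rotation": [-0.44, 0.714, 0]},
  {"translation": [-0.03, -0.0185, -0.022], "rotation": [-0.5, 0.812, 0]},
  {"translation": [-0.03, -0.0185, -0.022], "rotation": [-0.5, 0.812, 0]},
  {"translation": [-0.03, -0.0185, -0.022], "rotation": [-0.5, 0.812, 0]},
])

```text
t: 26.33
eef_pos: [0.4781, -0.2207, 0.05]
ee_rot: [3.139, 0.05, -2.588]
force: [-0.7, -0.6, -5.4]
width: 0.0498
gripper_force: 35.0
```

```bash
python3 -c "
from h import *
st()"
```

```text
t 26.33 tcp [ 0.4781 -0.2207  0.05  ] uv [-0.1695 -0.0051] grasp uv [-0.1705 -0.0052] z 0.0688 theta 87.1 zlat 0.002 w 0.0498 F [-0.7 -0.6 -5.4] q [-0.08  0.29 -0.53 -0.05 -0.71 -0.9 ]
```

Call:
apply_moves([
  {"translation": [0.03, 0.018, 0], "rotation": [0, 0, 0]},
  {"translation": [0.07, 0.043, 0], "rotation": [0, 0, 0]},
  {"translation": [0.11, 0.068, 0], "rotation": [0, 0, 0]},
  {"translation": [0.15, 0.092, 0], "rotation": [0, 0, 0]},
  {"translation": [0.19, 0.117, 0], "rotation": [0, 0, 0]},
  {"translation": [0.23, 0.142, 0], "rotation": [0, 0, 0]},
  {"translation": [0.27, 0.166, 0], "rotation": [0, 0, 0]},
  {"translation": [0.3, 0.185, 0], "rotation": [0, 0, 0]},
  {"translation": [0.318, 0.196, 0], "rotation": [0, 0, 0]},
  {"translation": [0.318, 0.196, 0], "rotation": [0, 0, 0]},
])

```text
t: 27.17
eef_pos: [0.5597, -0.1723, 0.0509]
ee_rot: [-3.141, 0.051, -2.588]
force: [0.3, -0.1, -5.6]
width: 0.0497
gripper_force: 35.0
```

Call:
apply_moves([
  {"translation": [0, 0, -0.01], "rotation": [0, 0, 0]},
  {"translation": [0, 0, -0.02], "rotation": [0, 0, 0]},
  {"translation": [0, 0, -0.03], "rotation": [0, 0, 0]},
  {"translation": [0, 0, -0.038], "rotation": [0, 0, 0]},
  {"translation": [0, 0, -0.044], "rotation": [0, 0, 0]},
  {"translation": [0, 0, -0.046], "rotation": [0, 0, 0]},
  {"translation": [0, 0, -0.048], "rotation": [0, 0, 0]},
  {"translation": [0, 0, -0.048], "rotation": [0, 0, 0]},
  {"translation": [0, 0, -0.048], "rotation": [0, 0, 0]},
  {"translation": [0, 0, -0.048], "rotation": [0, 0, 0]},
])

```text
t: 28.0
eef_pos: [0.5583, -0.1732, 0.0393]
ee_rot: [-3.142, 0.051, -2.589]
force: [-4.7, -2.1, 1.1]
width: 0.0496
gripper_force: 35.0
```

```bash
python3 -c "
from h import *
st()
f=grab_frame('scene'); g=grab_frame('top'); cv2.imwrite('pics/s6.png',f)
cv2.imwrite('pics/c6.png',np.hstack([cv2.resize(f[130:250,250:430],None,fx=2.2,fy=2.2,interpolation=2),cv2.resize(g[130:250,250:430],None,fx=2.2,fy=2.2,interpolation=2)]))
"
```

```text
t 28.0 tcp [ 0.5583 -0.1732  0.0393] uv [-0.0763 -0.0068] grasp uv [-0.0772 -0.0068] z 0.0581 theta 87.1 zlat -0.0 w 0.0496 F [-4.7 -2.1  1.1] q [ 0.02  0.38 -0.43 -0.04 -0.72 -1.  ]
```

View pics/c6.png

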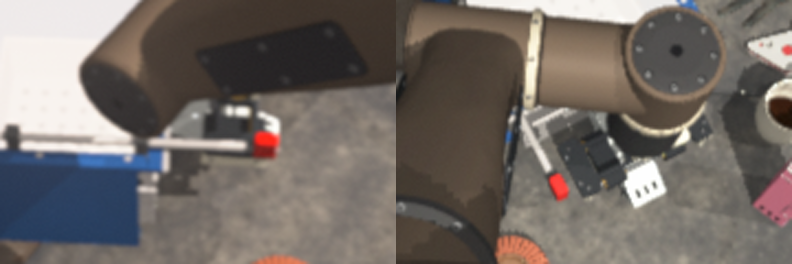

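The can rests on the edge under the lip. The wrist load went from −5.6 N to about 0, so the support has taken the weight, and the base is near the table. I'll release it.

Call:
apply_moves([
  {"translation": [0, 0, -0.004], "rotation": [0, 0, 0]},
  {"translation": [0, 0, -0.004], "rotation": [0, 0, 0]},
  {"translation": [0, 0, -0.004], "rotation": [0, 0, 0]},
  {"translation": [0, 0, -0.004], "rotation": [0, 0, 0]},
  {"translation": [0, 0, -0.004], "rotation": [0, 0, 0]},
  {"translation": [0, 0, 0.03], "rotation": [0, 0, 0]},
  {"translation": [0, 0, 0.09], "rotation": [0, 0, 0]},
  {"translation": [0, 0, 0.17], "rotation": [0, 0, 0]},
  {"translation": [0, 0, 0.25], "rotation": [0, 0, 0]},
  {"translation": [0, 0, 0.32], "rotation": [0, 0, 0]},
], jaw=-1)

```text
t: 28.93
eef_pos: [0.5589, -0.1731, 0.121]
ee_rot: [-3.141, 0.052, -2.589]
force: [0.0, -0.2, -0.0]
width: 0.0876
gripper_force: 0.0
```

Call:
apply_moves([
  {"translation": [-0.04, -0.025, 0.02], "rotation": [0.05, -0.085, 0]},
  {"translation": [-0.08, -0.05, 0.04], "rotation": [0.1, -0.163, 0]},
  {"translation": [-0.12, -0.074, 0.06], "rotation": [0.16, -0.26, 0]},
  {"translation": [-0.16, -0.099, 0.08], "rotation": [0.22, -0.358, 0]},
  {"translation": [-0.2, -0.123, 0.08], "rotation": [0.28, -0.455, 0]},
  {"translation": [-0.25, -0.154, 0.08], "rotation": [0.35, -0.569, 0]},
  {"translation": [-0.3, -0.185, 0.08], "rotation": [0.42, -0.683, 0]},
  {"translation": [-0.35, -0.216, 0.08], "rotation": [0.48, -0.78, 0]},
  {"translation": [-0.371, -0.229, 0.08], "rotation": [0.525, -0.851, 0]},
  {"translation": [-0.371, -0.229, 0.08], "rotation": [0.525, -0.851, 0]},
])

```text
t: 29.77
eef_pos: [0.4642, -0.2318, 0.1394]
ee_rot: [3.141, 0.577, -2.592]
force: [-1.0, -1.2, -0.6]
width: 0.0877
gripper_force: 0.0
```

Call:
apply_moves([
  {"translation": [0, 0, -0.02], "rotation": [0.06, -0.097, 0]},
  {"translation": [0, 0, -0.04], "rotation": [0.12, -0.195, 0]},
  {"translation": [0, 0, -0.06], "rotation": [0.18, -0.29, 0]},
  {"translation": [0, 0, -0.09], "rotation": [0.24, -0.389, 0]},
  {"translation": [0, 0, -0.12], "rotation": [0.3, -0.486, 0]},
  {"translation": [0, 0, -0.15], "rotation": [0.36, -0.583, 0]},
  {"translation": [0, 0, -0.164], "rotation": [0.387, -0.627, 0]},
  {"translation": [0, 0, -0.164], "rotation": [0.387, -0.627, 0]},
  {"translation": [0, 0, -0.164], "rotation": [0.387, -0.627, 0]},
  {"translation": [0, 0, -0.164], "rotation": [0.387, -0.627, 0]},
])

```text
t: 30.6
eef_pos: [0.4661, -0.2303, 0.0986]
ee_rot: [-3.14, 0.959, -2.587]
force: [0.1, 0.3, 0.4]
width: 0.0878
gripper_force: 0.0
```

```bash
python3 -c "
from h import *
st()
f=grab_frame('scene'); g=grab_frame('top'); cv2.imwrite('pics/s7.png',f);cv2.imwrite('pics/t7.png',g)
cv2.imwrite('pics/c7.png',np.hstack([cv2.resize(f[120:250,280:410],None,fx=3,fy=3,interpolation=2),cv2.resize(g[130:260,300:430],None,fx=3,fy=3,interpolation=2)]))
"
```

```text
t 30.6 tcp [ 0.4661 -0.2303  0.0986] uv [-0.1847 -0.007 ] grasp uv [-0.2001 -0.007 ] z 0.1094 theta 35.1 zlat 0.001 w 0.0878 F [0.1 0.3 0.4] q [-0.92  0.37 -0.38 -1.15 -1.1   0.62]
```

View pics/c7.png

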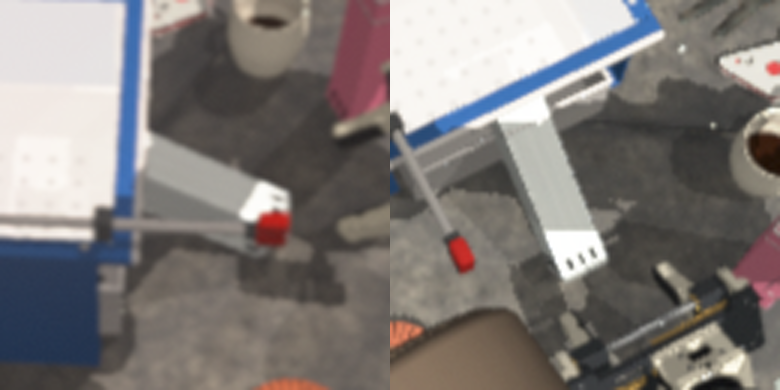

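The can lies with its mouth under the lip on the tray edge, released and still. Its base is at top-crop (545–608, 235–282), and the gripper is in line behind it.

```bash
python3 -c "
from h import *
T=lambda x,y:(np.array([x-390,y])+.5)/3-.5+[300,130]
for p in((572,282),(608,265)): print('low',uv(onz('top',T(*p),.0)))
for p in((545,240),(600,232)): print('up',uv(onz('top',T(*p),.042)))
"
```

```text
low [-0.1413  0.0042]
low [-0.1426 -0.0387]
up [-0.0962  0.0157]
up [-0.1147 -0.039 ]
```

```bash
python3 -c "
from h import *
T=lambda x,y:(np.array([x-390,y])+.5)/3-.5+[300,130]
for p in((571,282),(608,265)): print('up',uv(onz('top',T(*p),.042)))
"
```

```text
up [-0.1472  0.0133]
up [-0.149  -0.0291]
```

Call:
apply_moves([
  {"translation": [0.04, 0.025, -0.033], "rotation": [0, 0, 0]},
  {"translation": [0.08, 0.049, -0.067], "rotation": [0, 0, 0]},
  {"translation": [0.12, 0.074, -0.1], "rotation": [0, 0, 0]},
  {"translation": [0.16, 0.099, -0.133], "rotation": [0, 0, 0]},
  {"translation": [0.2, 0.123, -0.166], "rotation": [0, 0, 0]},
  {"translation": [0.24, 0.148, -0.2], "rotation": [0, 0, 0]},
  {"translation": [0.28, 0.173, -0.233], "rotation": [0, 0, 0]},
  {"translation": [0.31, 0.191, -0.258], "rotation": [0, 0, 0]},
  {"translation": [0.33, 0.203, -0.274], "rotation": [0, 0, 0]},
  {"translation": [0.334, 0.206, -0.278], "rotation": [0, 0, 0]},
])

```text
t: 31.53
eef_pos: [0.5498, -0.1779, 0.0275]
ee_rot: [3.139, 0.96, -2.59]
force: [0.2, 0.8, 0.0]
width: 0.0875
gripper_force: 0.0
```

Call:
apply_moves([
  {"translation": [0, 0, 0], "rotation": [0, 0, 0]},
  {"translation": [0, 0, 0], "rotation": [0, 0, 0]},
  {"translation": [0, 0, 0], "rotation": [0, 0, 0]},
  {"translation": [0, 0, 0], "rotation": [0, 0, 0]},
  {"translation": [0, 0, 0], "rotation": [0, 0, 0]},
  {"translation": [0, 0, 0], "rotation": [0, 0, 0]},
  {"translation": [0, 0, 0], "rotation": [0, 0, 0]},
  {"translation": [0, 0, 0], "rotation": [0, 0, 0]},
  {"translation": [0, 0, 0], "rotation": [0, 0, 0]},
  {"translation": [0, 0, 0], "rotation": [0, 0, 0]},
], jaw=1, newtons=45)

```text
t: 32.37
eef_pos: [0.5492, -0.179, 0.0288]
ee_rot: [-3.141, 0.96, -2.588]
force: [-3.6, -2.1, 3.9]
width: 0.0499
gripper_force: 45.0
```

```bash
python3 -c "
from h import *
st()
# path: can angle alpha from a0 to -43, wall 2 mm above pivot edge
s=get_state(); z=R.from_euler('xyz',s['ee_rot']).as_matrix()[:,2]; g=s['eef_pos']-hold_point_z*z
E=np.array([.018,.088]); G=np.array([uv(g)[0],g[2]]); th0=np.arctan2(-z[2],z@HX)
a0=np.radians(32.9); ax=lambda a:(np.array([np.cos(a),np.sin(a)]),np.array([-np.sin(a),np.cos(a)]))
a,n=ax(a0); d=G-E; print('rel along',d@a,'perp',d@n)
la=d@a; T0=np.array([uv(s['eef_pos'])[0],s['eef_pos'][2]])
for k in range(0,9):
    al=a0-np.radians(9.5*k); a,n=ax(al); g2=E+la*a+(d@ax(a0)[1]+.002*min(k,1))*n; th=th0+np.radians(9.5*k)
    t=g2+hold_point_z*np.array([np.cos(th),-np.sin(th)]); D=t-T0; w=D[0]*HX/.25
    print(k,np.degrees(al).round(1),'th',np.degrees(th).round(1),'trans',w[:2].round(3),(D[1]/.25).round(3),'rot',(HY*9.5*k/30).round(3)[:2])
"
```

```text
t 32.37 tcp [ 0.5492 -0.179   0.0288] uv [-0.0871 -0.007 ] grasp uv [-0.1025 -0.007 ] z 0.0396 theta 35.0 zlat -0.0 w 0.0499 F [-3.6 -2.1  3.9] q [-0.77  0.51 -0.38 -1.32 -0.96  0.73]
rel along -0.12748619309298034 perp 0.0247803626007928
0 32.9 th 35.0 trans [0. 0.] -0.0 rot [-0.  0.]
1 23.4 th 44.5 trans [-0.031 -0.019] 0.08 rot [-0.166  0.27 ]
2 13.9 th 54.0 trans [-0.048 -0.029] 0.158 rot [-0.332  0.539]
3 4.4 th 63.5 trans [-0.053 -0.033] 0.237 rot [-0.499  0.809]
4 -5.1 th 73.0 trans [-0.048 -0.029] 0.317 rot [-0.665  1.078]
5 -14.6 th 82.5 trans [-0.031 -0.019] 0.395 rot [-0.831  1.348]
6 -24.1 th 92.0 trans [-0.003 -0.002] 0.468 rot [-0.997  1.617]
7 -33.6 th 101.5 trans [0.034 0.021] 0.535 rot [-1.163  1.887]
8 -43.1 th 111.0 trans [0.08 0.05] 0.593 rot [-1.33   2.156]
```

Call:
apply_moves([
  {"translation": [-0.008, -0.005, 0.024], "rotation": [-0.05, 0.081, 0]},
  {"translation": [-0.018, -0.011, 0.05], "rotation": [-0.1, 0.162, 0]},
  {"translation": [-0.029, -0.018, 0.076], "rotation": [-0.15, 0.243, 0]},
  {"translation": [-0.035, -0.022, 0.096], "rotation": [-0.2, 0.324, 0]},
  {"translation": [-0.041, -0.025, 0.12], "rotation": [-0.25, 0.405, 0]},
  {"translation": [-0.045, -0.027, 0.143], "rotation": [-0.3, 0.487, 0]},
  {"translation": [-0.049, -0.03, 0.166], "rotation": [-0.35, 0.568, 0]},
  {"translation": [-0.051, -0.031, 0.19], "rotation": [-0.4, 0.649, 0]},
  {"translation": [-0.052, -0.032, 0.213], "rotation": [-0.45, 0.73, 0]},
  {"translation": [-0.053, -0.033, 0.237], "rotation": [-0.499, 0.809, 0]},
])

```text
t: 33.2
eef_pos: [0.535, -0.1862, 0.0872]
ee_rot: [3.14, 0.459, -2.59]
force: [-0.4, 1.2, -6.0]
width: 0.05
gripper_force: 45.0
```

Call:
apply_moves([
  {"translation": [0.001, 0.001, 0.024], "rotation": [-0.05, 0.081, 0]},
  {"translation": [0.002, 0.002, 0.048], "rotation": [-0.1, 0.162, 0]},
  {"translation": [0.003, 0.003, 0.072], "rotation": [-0.15, 0.243, 0]},
  {"translation": [0.006, 0.004, 0.096], "rotation": [-0.2, 0.324, 0]},
  {"translation": [0.011, 0.007, 0.12], "rotation": [-0.25, 0.405, 0]},
  {"translation": [0.017, 0.011, 0.142], "rotation": [-0.3, 0.487, 0]},
  {"translation": [0.024, 0.015, 0.165], "rotation": [-0.35, 0.568, 0]},
  {"translation": [0.032, 0.02, 0.187], "rotation": [-0.4, 0.649, 0]},
  {"translation": [0.041, 0.026, 0.209], "rotation": [-0.45, 0.73, 0]},
  {"translation": [0.05, 0.031, 0.231], "rotation": [-0.499, 0.809, 0]},
])

```text
t: 34.03
eef_pos: [0.5471, -0.1787, 0.1445]
ee_rot: [3.139, -0.04, -2.589]
force: [-0.4, 0.0, -6.4]
width: 0.05
gripper_force: 45.0
```

```bash
python3 -c "
from h import *
st()"
```

```text
t 34.03 tcp [ 0.5471 -0.1787  0.1445] uv [-0.0887 -0.0055] grasp uv [-0.0879 -0.0056] z 0.1633 theta 92.3 zlat 0.002 w 0.05 F [-0.4  0.  -6.4] q [ 0.04  0.28 -0.31  0.02 -1.02 -1.07]
```

Call:
apply_moves([
  {"translation": [0.009, 0.006, 0.018], "rotation": [-0.045, 0.073, 0]},
  {"translation": [0.018, 0.011, 0.036], "rotation": [-0.09, 0.146, 0]},
  {"translation": [0.028, 0.017, 0.053], "rotation": [-0.135, 0.219, 0]},
  {"translation": [0.039, 0.024, 0.07], "rotation": [-0.18, 0.292, 0]},
  {"translation": [0.05, 0.031, 0.085], "rotation": [-0.22, 0.356, 0]},
  {"translation": [0.06, 0.037, 0.098], "rotation": [-0.255, 0.413, 0]},
  {"translation": [0.07, 0.043, 0.11], "rotation": [-0.29, 0.47, 0]},
  {"translation": [0.078, 0.048, 0.12], "rotation": [-0.315, 0.51, 0]},
  {"translation": [0.083, 0.052, 0.126], "rotation": [-0.333, 0.539, 0]},
  {"translation": [0.083, 0.052, 0.126], "rotation": [-0.333, 0.539, 0]},
])

```text
t: 34.87
eef_pos: [0.5693, -0.1655, 0.1757]
ee_rot: [3.14, -0.369, -2.588]
force: [0.6, -0.6, -4.1]
width: 0.05
gripper_force: 45.0
```

Call:
apply_moves([
  {"translation": [0, 0, 0], "rotation": [0, 0, 0]},
  {"translation": [0, 0, 0], "rotation": [0, 0, 0]},
  {"translation": [0, 0, 0], "rotation": [0, 0, 0]},
  {"translation": [0, 0, 0], "rotation": [0, 0, 0]},
  {"translation": [0, 0, 0], "rotation": [0, 0, 0]},
  {"translation": [0, 0, 0], "rotation": [0, 0, 0]},
  {"translation": [0, 0, 0], "rotation": [0, 0, 0]},
  {"translation": [0, 0, 0], "rotation": [0, 0, 0]},
  {"translation": [0, 0, 0], "rotation": [0, 0, 0]},
  {"translation": [0, 0, 0], "rotation": [0, 0, 0]},
])

```text
t: 35.7
eef_pos: [0.5693, -0.1663, 0.177]
ee_rot: [-3.141, -0.367, -2.589]
force: [-0.2, 0.1, -3.7]
width: 0.0497
gripper_force: 45.0
```

```bash
python3 -c "
from h import *
st()
f=grab_frame('scene'); g=grab_frame('top'); cv2.imwrite('pics/s8.png',f)
cv2.imwrite('pics/c8.png',np.hstack([cv2.resize(f[90:220,240:370],None,fx=3,fy=3,interpolation=2),cv2.resize(g[80:210,270:400],None,fx=3,fy=3,interpolation=2)]))
"
```

```text
t 35.7 tcp [ 0.5693 -0.1663  0.177 ] uv [-0.0633 -0.0066] grasp uv [-0.0566 -0.0066] z 0.1946 theta 111.0 zlat -0.0 w 0.0497 F [-0.2  0.1 -3.7] q [ 0.14  0.43 -0.11  0.15 -1.37 -1.21]
```

View pics/c8.png

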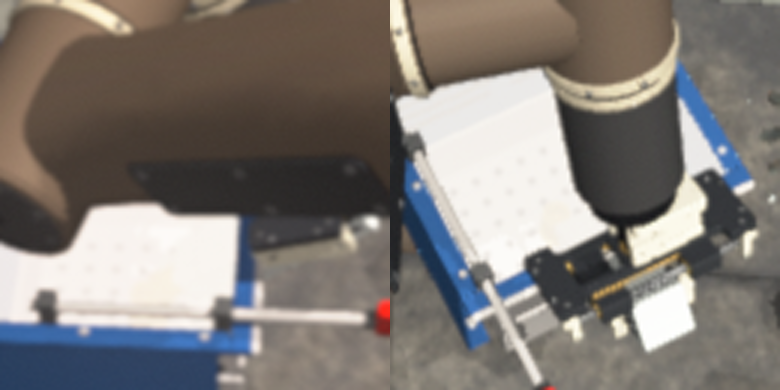

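Call:
apply_moves([
  {"translation": [0.004, 0.0025, 0.003], "rotation": [-0.018, 0.028, 0]},
  {"translation": [0.009, 0.0055, 0.006], "rotation": [-0.035, 0.057, 0]},
  {"translation": [0.014, 0.0085, 0.009], "rotation": [-0.053, 0.085, 0]},
  {"translation": [0.014, 0.0085, 0.009], "rotation": [-0.053, 0.085, 0]},
  {"translation": [0.014, 0.0085, 0.009], "rotation": [-0.053, 0.085, 0]},
  {"translation": [0.014, 0.0085, 0.009], "rotation": [-0.053, 0.085, 0]},
  {"translation": [0.014, 0.0085, 0.009], "rotation": [-0.053, 0.085, 0]},
  {"translation": [0.014, 0.0085, 0.009], "rotation": [-0.053, 0.085, 0]},
  {"translation": [0.014, 0.0085, 0.009], "rotation": [-0.053, 0.085, 0]},
  {"translation": [0.014, 0.0085, 0.009], "rotation": [-0.053, 0.085, 0]},
])

```text
t: 36.63
eef_pos: [0.5727, -0.1642, 0.1795]
ee_rot: [-3.141, -0.419, -2.589]
force: [0.2, -0.6, -2.8]
width: 0.0499
gripper_force: 45.0
```

```bash
python3 -c "
from h import *
st(); print(get_state()['moment'])
for n,r in(('scene0','scene'),('top0','top')):
    f=grab_frame(r).astype(int); cv2.imwrite('pics/%s9.png'%r,f); 
    m=((f[...,2]-f[...,0])>22).astype(np.uint8); mm=np.zeros_like(m)
    # tray region: project floor corners
    c=np.array([proj(r,[*xy(u,v),.02]) for u,v in((.03,.11),(.03,-.11),(.235,-.11),(.235,.11))]).astype(np.int32)
    cv2.fillPoly(mm,[c],1)
    k,l,s,ce=cv2.connectedComponentsWithStats(m&mm)
    print(r,c.tolist(),[(s[i][4],ce[i].round(),f[l==i].mean(0).round(),uv(onz(r,ce[i],.02))) for i in range(1,k) if s[i][4]>12])
"
```

```text
t 36.63 tcp [ 0.5727 -0.1642  0.1795] uv [-0.0593 -0.0067] grasp uv [-0.0517 -0.0067] z 0.1967 theta 114.0 zlat -0.0 w 0.0499 F [ 0.2 -0.6 -2.8] q [ 0.15  0.46 -0.08  0.16 -1.42 -1.23]
[ 0.90791086 -1.56547604  0.0121147 ]
scene [[314, 226], [318, 163], [252, 161], [242, 223]] [(np.int32(49), array([287., 194.]), array([194., 206., 219.]), array([0.1162, 0.006 ]))]
top [[306, 190], [366, 161], [336, 111], [278, 138]] [(np.int32(55), array([351., 157.]), array([160., 182., 189.]), array([ 0.065 , -0.0723])), (np.int32(76), array([349., 168.]), array([ 90., 137., 163.]), array([ 0.0333, -0.0495]))][ WARN:0@3.435] global loadsave.cpp:1063 imwrite_ Unsupported depth image for selected encoder is fallbacked to CV_8U.
```

Wrist load fell to −2.8 N, which matches the empty can (0.28 kg). A bush shows on the tray floor at about scene (287,194). I'll lower the can back along the same path.

Call:
apply_moves([
  {"translation": [-0.007, -0.004, -0.004], "rotation": [0.027, -0.042, 0]},
  {"translation": [-0.014, -0.0085, -0.009], "rotation": [0.053, -0.085, 0]},
  {"translation": [-0.027, -0.0175, -0.025], "rotation": [0.096, -0.154, 0]},
  {"translation": [-0.047, -0.0295, -0.05], "rotation": [0.166, -0.268, 0]},
  {"translation": [-0.058, -0.0365, -0.065], "rotation": [0.206, -0.332, 0]},
  {"translation": [-0.069, -0.0435, -0.082], "rotation": [0.251, -0.405, 0]},
  {"translation": [-0.079, -0.0495, -0.099], "rotation": [0.296, -0.478, 0]},
  {"translation": [-0.088, -0.0545, -0.117], "rotation": [0.341, -0.551, 0]},
  {"translation": [-0.097, -0.0605, -0.135], "rotation": [0.386, -0.624, 0]},
  {"translation": [-0.097, -0.0605, -0.135], "rotation": [0.386, -0.624, 0]},
])

```text
t: 37.57
eef_pos: [0.5464, -0.1798, 0.1455]
ee_rot: [3.14, -0.033, -2.591]
force: [-1.5, 0.2, -2.5]
width: 0.0498
gripper_force: 45.0
```

Call:
apply_moves([
  {"translation": [-0.009, -0.005, -0.022], "rotation": [0.05, -0.081, 0]},
  {"translation": [-0.018, -0.011, -0.044], "rotation": [0.1, -0.162, 0]},
  {"translation": [-0.026, -0.016, -0.066], "rotation": [0.15, -0.243, 0]},
  {"translation": [-0.033, -0.02, -0.089], "rotation": [0.2, -0.324, 0]},
  {"translation": [-0.039, -0.024, -0.111], "rotation": [0.25, -0.405, 0]},
  {"translation": [-0.044, -0.027, -0.135], "rotation": [0.3, -0.487, 0]},
  {"translation": [-0.047, -0.028, -0.159], "rotation": [0.35, -0.568, 0]},
  {"translation": [-0.048, -0.029, -0.183], "rotation": [0.4, -0.649, 0]},
  {"translation": [-0.049, -0.03, -0.207], "rotation": [0.45, -0.73, 0]},
  {"translation": [-0.05, -0.031, -0.231], "rotation": [0.499, -0.809, 0]},
])

```text
t: 38.4
eef_pos: [0.5361, -0.1867, 0.0879]
ee_rot: [-3.141, 0.464, -2.587]
force: [-0.5, 0.6, -3.0]
width: 0.05
gripper_force: 45.0
```

Call:
apply_moves([
  {"translation": [0.001, 0.001, -0.024], "rotation": [0.05, -0.081, 0]},
  {"translation": [0.002, 0.002, -0.047], "rotation": [0.1, -0.162, 0]},
  {"translation": [0.004, 0.003, -0.071], "rotation": [0.15, -0.243, 0]},
  {"translation": [0.008, 0.005, -0.094], "rotation": [0.2, -0.324, 0]},
  {"translation": [0.012, 0.008, -0.117], "rotation": [0.25, -0.405, 0]},
  {"translation": [0.018, 0.011, -0.139], "rotation": [0.3, -0.487, 0]},
  {"translation": [0.024, 0.015, -0.161], "rotation": [0.35, -0.568, 0]},
  {"translation": [0.034, 0.021, -0.187], "rotation": [0.4, -0.649, 0]},
  {"translation": [0.044, 0.027, -0.21], "rotation": [0.45, -0.73, 0]},
  {"translation": [0.052, 0.032, -0.229], "rotation": [0.497, -0.806, 0]},
])

```text
t: 39.23
eef_pos: [0.5493, -0.1798, 0.0303]
ee_rot: [-3.139, 0.96, -2.586]
force: [-0.4, 0.7, -4.5]
width: 0.0494
gripper_force: 45.0
```

```bash
python3 -c "
from h import *
st()"
```

```text
t 39.23 tcp [ 0.5493 -0.1798  0.0303] uv [-0.0874 -0.0076] grasp uv [-0.1028 -0.0076] z 0.0411 theta 35.0 zlat 0.0 w 0.0494 F [-0.4  0.7 -4.5] q [-0.77  0.51 -0.38 -1.32 -0.96  0.73]
```

Call:
apply_moves([
  {"translation": [0, 0, -0.004], "rotation": [0, 0, 0]},
  {"translation": [0, 0, -0.008], "rotation": [0, 0, 0]},
  {"translation": [0, 0, -0.008], "rotation": [0, 0, 0]},
  {"translation": [0, 0, -0.008], "rotation": [0, 0, 0]},
  {"translation": [0, 0, -0.008], "rotation": [0, 0, 0]},
  {"translation": [0, 0, -0.008], "rotation": [0, 0, 0]},
  {"translation": [0, 0, -0.008], "rotation": [0, 0, 0]},
  {"translation": [0, 0, -0.008], "rotation": [0, 0, 0]},
  {"translation": [0, 0, -0.008], "rotation": [0, 0, 0]},
  {"translation": [0, 0, -0.008], "rotation": [0, 0, 0]},
])

```text
t: 40.07
eef_pos: [0.5492, -0.1792, 0.0287]
ee_rot: [-3.141, 0.959, -2.588]
force: [0.2, -1.7, 0.2]
width: 0.0494
gripper_force: 45.0
```

Call:
apply_moves([
  {"translation": [0, 0, 0], "rotation": [0, 0, 0]},
  {"translation": [0, 0, 0], "rotation": [0, 0, 0]},
  {"translation": [0, 0, 0], "rotation": [0, 0, 0]},
  {"translation": [0, 0, 0], "rotation": [0, 0, 0]},
  {"translation": [0, 0, 0], "rotation": [0, 0, 0]},
  {"translation": [0, 0, 0], "rotation": [0, 0, 0]},
  {"translation": [0, 0, 0], "rotation": [0, 0, 0]},
  {"translation": [-0.03, -0.018, 0.025], "rotation": [0, 0, 0]},
  {"translation": [-0.07, -0.043, 0.058], "rotation": [0, 0, 0]},
  {"translation": [-0.12, -0.074, 0.1], "rotation": [0, 0, 0]},
], jaw=-1)

```text
t: 40.9
eef_pos: [0.5179, -0.1976, 0.0539]
ee_rot: [3.14, 0.958, -2.59]
force: [1.1, -0.6, -0.1]
width: 0.0876
gripper_force: 0.0
```

Call:
apply_moves([
  {"translation": [-0.05, -0.031, 0.042], "rotation": [0, 0, 0]},
  {"translation": [-0.1, -0.062, 0.083], "rotation": [0, 0, 0]},
  {"translation": [-0.15, -0.092, 0.125], "rotation": [0, 0, 0]},
  {"translation": [-0.2, -0.123, 0.166], "rotation": [0, 0, 0]},
  {"translation": [-0.24, -0.148, 0.2], "rotation": [0, 0, 0]},
  {"translation": [-0.24, -0.148, 0.25], "rotation": [0, 0, 0]},
  {"translation": [-0.24, -0.148, 0.3], "rotation": [0, 0, 0]},
  {"translation": [-0.24, -0.148, 0.3], "rotation": [0, 0, 0]},
  {"translation": [-0.24, -0.148, 0.3], "rotation": [0, 0, 0]},
  {"translation": [-0.24, -0.148, 0.3], "rotation": [0, 0, 0]},
])

```text
t: 41.73
eef_pos: [0.4587, -0.2345, 0.1285]
ee_rot: [3.141, 0.958, -2.589]
force: [0.3, -0.2, 0.1]
width: 0.0875
gripper_force: 0.0
```

```bash
python3 -c "
from h import *
st()
f=grab_frame('scene'); g=grab_frame('top'); cv2.imwrite('pics/s10.png',f);cv2.imwrite('pics/t10.png',g)
cv2.imwrite('pics/c10.png',np.hstack([cv2.resize(f[90:250,230:420],None,fx=2.1,fy=2.1,interpolation=2),cv2.resize(g[80:240,260:450],None,fx=2.1,fy=2.1,interpolation=2)]))
"
```

```text
t 41.73 tcp [ 0.4587 -0.2345  0.1285] uv [-0.1933 -0.0067] grasp uv [-0.2087 -0.0067] z 0.1393 theta 35.1 zlat 0.0 w 0.0875 F [ 0.3 -0.2  0.1] q [-0.92  0.31 -0.37 -1.12 -1.13  0.55]
```

View pics/c10.png

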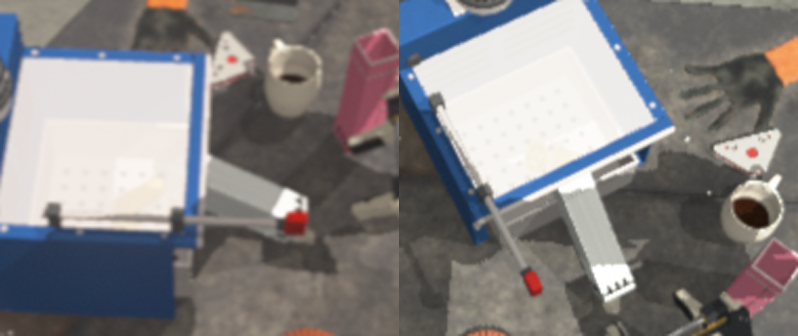

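The can lies on the edge, a bronze patch shows in the tray at scene-crop (145,195), and the mug and pink can are untouched. I'll check the bushes and damper numerically.

```bash
python3 -c "
from h import *
for r,a,b in(('scene','s7','s10'),('top','t7','t10')):
    A,B=[cv2.imread(f'pics/{x}.png').astype(int) for x in(a,b)]
    D=(B[...,2]-B[...,0])-(A[...,2]-A[...,0]); m=(D>9).astype(np.uint8)
    c=np.array([proj(r,[*xy(u,v),.003]) for u,v in((.018,.115),(.018,-.115),(.24,-.115),(.24,.115))]).astype(np.int32)
    mm=np.zeros_like(m); cv2.fillPoly(mm,[c],1)
    k,l,s,ce=cv2.connectedComponentsWithStats(m&mm)
    for i in range(1,k):
        if s[i][4]>8:
            ys,xs=np.where(l==i); rect=cv2.minAreaRect(np.c_[xs,ys].astype(np.float32))
            box=cv2.boxPoints(rect); print(r,s[i][4],'ctr',uv(onz(r,ce[i],.018)),'box',[uv(onz(r,p,.018)).tolist() for p in box])
    f=B; m=((f[...,2]-np.maximum(f[...,0],f[...,1]))>60).astype(np.uint8)
    k,l,s,ce=cv2.connectedComponentsWithStats(m); print('grip',r,[uv(onz(r,ce[i],.218)) for i in range(1,k) if s[i][4]>8 and abs(ce[i]-proj(r,[*xy(-.11,.122),.218])).max()<8])
    d=np.abs(B-A).sum(2)
    for n,P in(('mug',(.632,-.392,.04)),('disc',(.378,-.021,.01)),('tape',(.57,.31,.03))):
        x,y=proj(r,P).astype(int); print(n,(d[y-8:y+8,x-8:x+8]>60).mean().round(2),end=' ')
    print()
"
```

```text
scene 181 ctr [ 0.0924 -0.0382] box [[0.1334, -0.0209], [0.0748, -0.0781], [0.0558, -0.0499], [0.1142, 0.0061]]
scene 40 ctr [0.1115 0.0118] box [[0.1296, 0.0073], [0.0969, 0.0057], [0.0961, 0.0162], [0.1286, 0.0178]]
grip scene [array([-0.1094,  0.1216])]
mug 0.0 disc 0.0 tape 0.0 
top 16 ctr [0.12  0.005] box [[0.1139, 0.0191], [0.1324, -0.0012], [0.1248, -0.0075], [0.1063, 0.0128]]
top 21 ctr [ 0.0889 -0.0459] box [[0.0981, -0.0268], [0.0987, -0.0615], [0.0831, -0.0607], [0.0826, -0.0261]]
grip top [array([-0.1083,  0.1204])]
mug 0.0 disc 0.34 tape 0.0
```

Both views show two separate bushes in the tray, the grip is still at its stop, and the robot is clear of everything.

```bash
python3 -c "
from station import *
print(job_done())"
```

```text
the job is handed in; nothing more can be done
None
```

I handed the job in at about 42 s: the can was laid down, released and retaken near its tail, both bushes are in the tray, and the empty can lies on the tray edge; the damper is out to its stop, though the cameras showed about 52 mm of travel rather than 60 mm.

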